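Unsnap the battery cover of the bench analyser

TASK

The bench analyser needs its batteries changed: unsnap the battery-bay cover. Pinch its sprung tab in towards the upright rib and, with the tab held in, swing the tab end up, draw the tongues at the other end out from under the rear lip and lift the cover free without wrenching it. Set it down (do not drop it) flat and top side up on the floor of the steel tray, let go, and leave the new battery pack, the reagent bottle and the amber jar where they are.

Things in the scene. Friction and masses are not known exactly. Their poses are not given: they have to be found in the camera images.
- bay (a point): Centre of the battery bay in the sloping front of the white bench analyser (290 x 224 x 115 mm, fixed), level with the cover's underside, 85 mm above the bench. Frame: x to the analyser's back, level; z up. The front slopes up 0.35 rad to the back. A front lip, flush with the cover, holds the tab's hook; a rear lip holds the tongues: its edge 51 mm up-slope of here, its underside 4.5 mm higher.
- cover_grip (a point): Grasp centre of the grey cover once the tab is pressed, 13 mm above its top face. Axes: x up the slope, away from the tab; y across; z out of its face (0.35 rad off vertical). Rib (40 wide, 6 thick, 26 tall): outer face at x +19 mm. Tab (28 wide, 26 tall): outer face at x -27 mm, -19 pressed. Pinch both outer faces along x: 46 mm wide, 38 once pressed.
- cover_mid (a point): Centre of the cover's plate (101 x 70 x 5 mm; two tongues reach 64 mm along +x, the tab's hook 59 mm along -x); axes as cover_grip, which lies at x -27, z +15.5 mm from here. Hook and feet reach 11.5 mm below this point, so on a floor the cover lies level with this point 11.5 mm up. About 2 mm of play in the bay. 0.08 to 0.19 kg. As it comes out, over 25 N on the analyser is wrenching.
- tab (a joint): Travel of the snap tab in m: 0 out (latched) to 0.008 fully in. Pressed along the cover's +x, towards the rib, against a spring (3.6 N at first, 8.4 N fully in) it draws its hook from under the front lip: free from about 0.005. It springs out when let go. With it held in, the tab end swings up about the rear lip's edge; after 0.35 rad the cover is level and the tongues draw out 16 mm to the tab side.
- tray: Shallow open steel tray, 300 x 190 mm outside, 22 mm high, walls and floor 5 mm thick, fixed. Origin at the centre of its underside, x along its length, z up. The half towards -x is empty; the new battery pack lies near the +x end.
- pack_mid (a point): Centre of the new battery pack, a black block 42 x 62 x 24 mm with two brass contacts, lying loose in the tray, its 62 mm side across the tray; stays there.
- reagent: White reagent bottle, 44 mm wide, 85 mm high, standing on the analyser's rear deck (115 mm up); origin under its centre. Bystander.
- vial: Amber jar, 42 mm wide, 75 mm high, standing between analyser and tray; origin under its centre. Bystander.
There are look-alikes about, which are no part of the job. What is shaped like the part that bears cover_grip but pink is not meant.

How it is judged:
By the outcome, as a careful person would: the job done as asked, in the order asked, and still so for the second after the job is handed in, with the robot touching nothing.
It also fails if it takes over 48 s, if anything falls off the work surface, if the arm or the gripper's body presses on something with over 40 N, if the wrist force passes 120 N, or if a joint passes its speed limit or range.

ROBOT

A 6-joint arm with a two-finger parallel gripper is mounted at the origin on the work surface. World frame = base frame: x ahead of the robot, y to its left, z up, the work surface at z = 0. Lengths are in m, angles in degrees, forces in N, time in s.
With the tool pointing down it reaches from about 0.3 to 0.75 m from the base axis. Payload 8.5 kg.
Tool frame: the origin (TCP) lies on the centre line of the jaws, within the pads' length; the fingertips stand 17 mm ahead of it and the grasp point (between the pads) lies 2 mm behind it (env.tip_extent is the distance from the TCP to the fingertips, in m); z points along the fingers, y is the direction in which the jaws open and shut (so a half turn about z gives the same grasp; the last joint's range is limited). The gripper opens to 85 mm and grips with 20 to 120 N. Pads are 22 mm wide; open, the fingers measure 114 mm over their backs; the gripper's body (76 mm by 85 mm) begins 54 mm behind the grasp point. The pads swing forward as they close: fully open they stand 13 mm farther back than shut.
Start: joints at [64.326, 21.807, 74.336, -0, 83.858, -12.336], TCP at [0.127, 0.535, 0.248] pointing down, gripper open.
Joint ranges: [-178.18, 178.18], [-50.72, 133.34], [12.68, 142.11], [-81.47, 261.47], [9.98, 163.14], [-165.26, 165.26]. Speed limits (degrees/s): [136.94, 136.94, 180, 180, 180, 180].

INTERFACE

Orientations are given as a 3x3 rotation matrix whose columns are the frame's x, y, z axes.
In Python, from rig import telemetry, get_image, camera_params, close_job, env gives the robot as it stands.
- The arm moves only by the tool apply_moves, never from a script. Its argument "motion" is a list of rows, each an object of numbers: "tx", "ty", "tz": the shift along the tool's x, y, z in cm; "turn": the turn about the tool's z in degrees; "jaw": the gripper's target within -1 to 1 (fully open at 1, half-way at 0, shut at -1). In form: [{"tx": .., "ty": .., "tz": .., "turn": .., "jaw": ..}, ...]. A call has 1 to 5 rows; each row is the pose to reach, as a shift and turn from the pose measured when the call began, along the tool's axes at that moment; what a row does not reach only later rows make up. A row lasts 1/12 s, in which the tool goes at most 41.7 mm and 7.16 degrees, less where a joint would pass 70% of its speed; a pose out of reach is approached as far as the arm can. A call with a gripper value outside its range is refused whole. The fingers move at their own pace and stop on an object; "squeeze" is the grip in N (left out, the last holds). Time passes only in rows, so rows that repeat a pose let the fingers close. It gives the time, the measured TCP pose, the force and the opening at its end, in the units of the state.
- telemetry.observe(): the state, without advancing time (a new reading comes with each control period).
- get_image(name): name is "scene" or "top" or "wrist"; returns (picture, depth): 480x640x3 uint8, red, green, blue; 480x640 float32, m along the optical axis (not along the pixel's ray), 0 where there is no reading.
- camera_params(name): a dict with "fx", "fy", "cx", "cy" (pixels), "rvec" (rotation vector, rad) and "tvec" (3), from world to camera coordinates, as OpenCV has them. Camera axes: x right, y down, z forward; pixel columns grow to the right and rows downward; lengths in m; the calibration is good to about 2 mm. The wrist camera is an equidistant fisheye: a pixel r from the principal point sees the ray r / f radians off the axis. A picture is of the moment at which its call begins: read the wrist's pose just before it. camera_params takes no time and is no camera call; for the wrist camera it gives the pose at the moment of the call.
- close_job(): hands the job in, once; it reports no verdict.
The state is a dict: "time_s": time; "q": joint angles; "qvel": joint speeds; "joint_efforts": joint torques, N m; "position": TCP position; "tool_rot": TCP orientation; "ft_force": force on the tool from outside, world axes, zero at the start; "wrist_torque": the same for the moment, N m; "grip_width": finger opening in m.
Only numpy, scipy, OpenCV 4.12 (cv2) and the standard library are available. Lean on these libraries where they do the work, as an engineer would, in place of code of your own. Each camera call takes 0.05 s, during which the arm holds its last target. There are 200 camera calls.

## Working session

There is one attempt and no reset: what is moved stays moved. The work goes in short steps, Python scripts to look and compute and a tool call to move; the robot and the scene stay as the last step left them, time stands still between calls to the robot, and variables do not carry over. Pictures are saved under pics/ and viewed, about 8 in all and at most 12, crops included, and the job is handed in when it is done.

Besides the shell and the picture viewer there is one more tool, called after ">>>" by a JSON object that holds its "method" and its "body", one argument or row to a line. apply_moves: Moves the arm, as the interface text tells. Its arguments: {"type":"object","properties":{"motion":{"type":"array"},"squeeze":{"type":"number"}},"required":["motion"]}

```bash
ls; mkdir -p pics
python3 - <<'E'
from rig import telemetry,get_image,camera_params,env
import cv2,numpy as np
print(telemetry.observe()); print(env, getattr(env,'tip_extent',None))
for n in("scene","top","wrist"):
    p=camera_params(n); im,d=get_image(n); print(n,p)
    cv2.imwrite(f"pics/{n}0.png",im[:,:,::-1]); np.savez(f"pics/{n}0.npz",d=d,im=im,**p)
E
```

```text
pics
{'time_s': 0.0, 'q': array([ 6.43250275e+01,  2.18410447e+01,  7.43849770e+01,  2.13953711e-04,
        8.38571962e+01, -1.23356714e+01]), 'qvel': array([-0.11419187, -0.113147  , -0.01476474, -0.02815136,  0.05212081,
        0.01872608]), 'joint_efforts': array([ 8.18803455e-04, -4.48456657e+01, -2.31278372e+01, -1.50560277e-04,
        4.72410917e-03,  2.83410543e-05]), 'position': array([0.12677695, 0.53491618, 0.24770993]), 'tool_rot': array([[-9.73020653e-01,  2.30717161e-01, -6.32632270e-04],
       [ 2.30717815e-01,  9.73019825e-01, -1.30741429e-03],
       [ 3.13920828e-04, -1.41810064e-03, -9.99998945e-01]]), 'ft_force': array([ 0.05890367,  0.64951096, -0.0838838 ]), 'wrist_torque': array([ 0.01546353, -0.01186304,  0.05164433]), 'grip_width': 0.0848439624896756}
<Robot object at 0x7fa89ff8ba10> 0.017
scene {'fx': 478.65197030607976, 'fy': 478.65197030607976, 'cx': 322.13248748413776, 'cy': 247.87260145003822, 'rvec': array([ 2.26246726,  0.80555328, -0.33947398]), 'tvec': array([-0.410583  , -0.15288854,  1.27230925])}
top {'fx': 542.1503816967772, 'fy': 542.1503816967772, 'cx': 310.82789112721395, 'cy': 229.085223169336, 'rvec': array([ 2.12868864, -2.16275848,  0.21396848]), 'tvec': array([0.00924316, 0.49825626, 1.21427715])}
wrist {'fx': 371.64829954431775, 'fy': 371.64829954431775, 'cx': 322.99226988881543, 'cy': 240.73491741467936, 'rvec': array([-2.26114626, -1.78564356, -0.28269237]), 'tvec': array([-0.55023285, -0.0386675 ,  0.37988108])}
```

View pics/scene0.png

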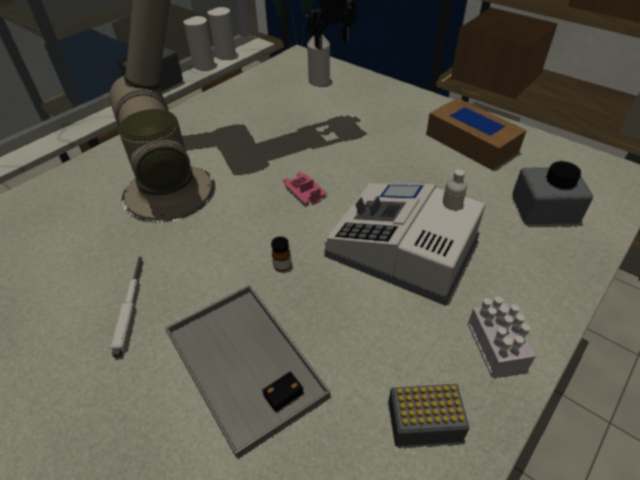

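View pics/top0.png

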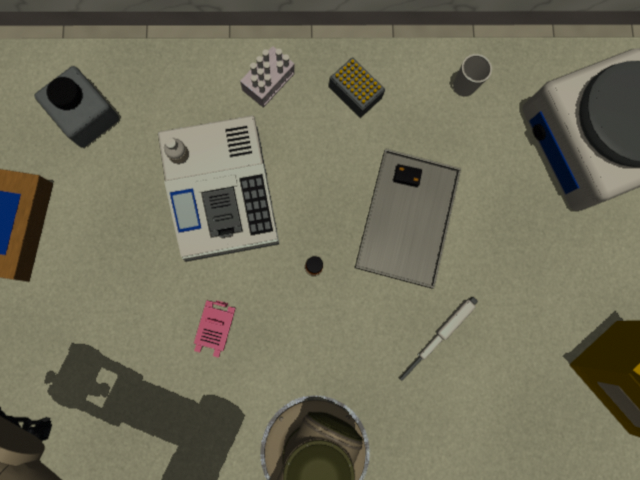

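The top view shows a grey cover in the analyser at about (221,212), with its tab towards the robot at (226,233). The scene view shows the same grey cover at (380,208). The pink look-alike lies on the bench at top (215,328) and scene (304,188). It isn't grey and isn't in the bay, so the grey one is meant. The tray's centre is at (408,218), with the pack at (407,175) near its far end, so the near half is empty. The amber jar is at (314,265) and the bottle at (176,150). I'll confirm the cover in a crop and measure.

```bash
cat > h.py <<'E'
import numpy as np,cv2
def load(f): return dict(np.load(f))
def RT(p): return cv2.Rodrigues(np.array(p['rvec']))[0],np.array(p['tvec'])
def rays(p,uv,fish=False):
    uv=np.atleast_2d(np.asarray(uv,float)); a=(uv-[p['cx'],p['cy']])/[p['fx'],p['fy']]
    if fish:
        r=np.linalg.norm(a,axis=1,keepdims=True)+1e-12
        d=np.hstack([a/r*np.sin(r),np.cos(r)])
    else: d=np.hstack([a,np.ones((len(a),1))])
    R,t=RT(p); return -R.T@t,d@R,d
def plane(p,uv,z,fish=False):
    C,D,_=rays(p,uv,fish); return C+D*((z-C[2])/D[:,2:3])
def cloud(p,fish=False):
    h,w=p['d'].shape; u,v=np.meshgrid(np.arange(w),np.arange(h))
    C,D,d=rays(p,np.c_[u.ravel(),v.ravel()],fish)
    return (C+D*(p['d'].ravel()/d[:,2])[:,None]).reshape(h,w,3)
def project(p,X,fish=False):
    R,t=RT(p); c=np.atleast_2d(X)@R.T+t
    if fish:
        r=np.hypot(c[:,0],c[:,1]); th=np.arctan2(r,c[:,2]); a=c[:,:2]*(th/r)[:,None]
    else: a=c[:,:2]/c[:,2:]
    return a*[p['fx'],p['fy']]+[p['cx'],p['cy']]
E
python3 - <<'E'
from h import *
t=load('pics/top0.npz');s=load('pics/scene0.npz')
P=cloud(t)
for n,(u,v) in dict(bench=(300,330),cover=(212,198),tabarea=(226,233),deck=(208,145),screen=(186,210),keys=(256,200),jar=(314,265),bottle=(176,147),trayfloor=(395,250),pack=(407,175),pink=(215,335)).items(): print(n,P[v,u].round(4))
# analyser front-slope plane fit on cover region excluding high
reg=P[185:242,200:245].reshape(-1,3)
print(np.percentile(reg[:,2],[1,10,50,90,99]).round(4))
a=cv2.resize(t['im'][100:270,140:300,::-1],None,fx=3.5,fy=3.5,interpolation=cv2.INTER_CUBIC)
b=cv2.resize(s['im'][165:300,310:500,::-1],None,fx=3.1,fy=3.1,interpolation=cv2.INTER_CUBIC)
c=np.zeros((a.shape[0] if 0 else 600,800,3),np.uint8)
a=cv2.resize(t['im'][175:265,150:290,::-1],None,fx=5,fy=5,interpolation=cv2.INTER_CUBIC)[:,:400] if 0 else cv2.resize(t['im'][175:250,190:250,::-1],(400,500),interpolation=cv2.INTER_CUBIC)
b=cv2.resize(s['im'][185:245,345:420,::-1],(400,320),interpolation=cv2.INTER_CUBIC)
c[:500,:400]=a; c[:320,400:]=b; cv2.imwrite('pics/c1.png',c)
E
```

```text
bench [ 0.2682  0.0295 -0.0013]
cover [0.5616 0.2215 0.0992]
tabarea [0.4851 0.1919 0.0829]
deck [0.6801 0.2299 0.1122]
screen [0.5357 0.2789 0.0963]
keys [0.5576 0.1245 0.0917]
jar [ 0.4114 -0.0033  0.074 ]
bottle [0.6543 0.2862 0.1776]
trayfloor [ 0.4513 -0.1992  0.0066]
pack [ 0.6306 -0.2332  0.0231]
pink [0.2608 0.224  0.0122]
[0.0334 0.0681 0.0884 0.1063 0.1157]
```

View pics/c1.png

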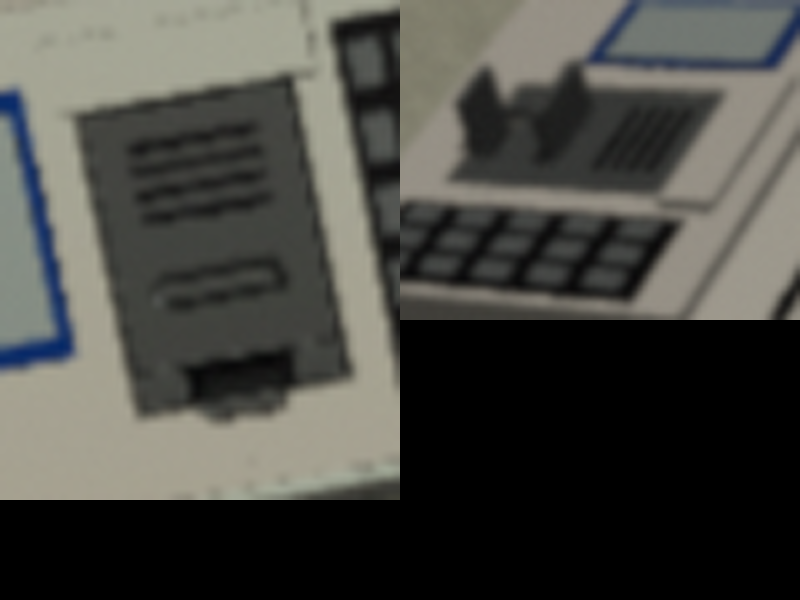

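The crop confirms the grey cover: rib at crop (220,280), tab at (240,395) on the robot side, and louvres at the rear. Next I'll measure corners and yaw roughly, then bring the wrist camera over it.

```bash
cat >> h.py <<'E'
def tocm(obs,target):  # tool-axis shift in cm to bring TCP to target
    return (np.array(obs['tool_rot']).T@(np.array(target)-obs['position'])*100).round(2)
E
python3 - <<'E'
from h import *
from rig import telemetry
t=load('pics/top0.npz');s=load('pics/scene0.npz')
T=cloud(t)
# plate corners from left crop (4 px each): TL,TR,BR,BL ; scale 400/60, 500/75
c=np.array([[78,115],[296,76],[352,376],[139,416]])/6.667+[190,175]
# slope plane from white surface+cover depth near (exclude upright things): robust
reg=[T[v,u] for v in range(180,240) for u in range(196,246)]
A=np.array(reg);m=(A[:,2]>.06)
for _ in range(5):
    B=A[m];co,*_=np.linalg.lstsq(np.c_[B[:,:2],np.ones(len(B))],B[:,2],rcond=None)
    r=A[:,2]-np.c_[A[:,:2],np.ones(len(A))]@co; m=abs(r)<.004
print('plane',co.round(4),m.sum(),'slope',np.arctan(np.hypot(*co[:2])).round(4),'dir',np.degrees(np.arctan2(co[1],co[0])).round(2))
C,D,_=rays(t,c)
k=(co[2]+C[:2]@co[:2]-C[2])/(D[:,2]-D[:,:2]@co[:2]); X=C+D*k[:,None]
print(X.round(4)); 
f=(X[2]+X[3])/2;b=(X[0]+X[1])/2;d=b-f
print('mid',X.mean(0).round(4),'len',np.linalg.norm(d),'wid',np.linalg.norm(X[1]-X[0]),'yaw',np.degrees(np.arctan2(d[1],d[0])),np.degrees(np.arctan2(*(X[0]-X[1])[[1,0]]))-90)
o=telemetry.observe(); 
yaw=np.degrees(np.arctan2(o['tool_rot'][1,1],o['tool_rot'][0,1]));print('toolY yaw',yaw)
print(tocm(o,[.42,.20,.26]))
# tray: bright edges - project
E
```

```text
plane [-0.3359 -0.5331  0.3842] 313 slope 0.5623 dir -122.21
[[0.5864 0.2525 0.0526]
 [0.5888 0.1726 0.0944]
 [0.4778 0.1487 0.1444]
 [0.4717 0.2216 0.1076]]
mid [0.5312 0.1988 0.0998] len 0.12744299900948447 wid 0.09027025471918394 yaw 13.659867000332047 1.7198754326502836
toolY yaw 76.65981344396693
[-36.26 -25.83  -1.19]
```

>>> {"method": "apply_moves", "body": {
  "motion": [
    {"tx":-3.2,"ty":-2.3,"tz":-0.2,"turn":6,"jaw":1},
    {"tx":-6.4,"ty":-4.6,"tz":-0.4,"turn":13,"jaw":1},
    {"tx":-9.6,"ty":-6.9,"tz":-0.6,"turn":20,"jaw":1},
    {"tx":-12.8,"ty":-9.2,"tz":-0.9,"turn":27,"jaw":1},
    {"tx":-16,"ty":-11.5,"tz":-1.2,"turn":34,"jaw":1}
  ]
}}

```text
time_s: 0.57
position: [0.2566, 0.3846, 0.2599]
tool_rot: [[-0.674, 0.739, -0.001], [0.739, 0.674, -0.001], [-0.0, -0.001, -1.0]]
ft_force: [-0.3, 0.6, 1.3]
grip_width: 0.0853
```

```bash
cat > w.py <<'E'
from h import *
from rig import telemetry,camera_params
import sys
o=telemetry.observe();R=o['tool_rot'];print('t',o['time_s'],o['position'].round(4),'yaw',np.degrees(np.arctan2(R[1,1],R[0,1])).round(2),'F',o['ft_force'].round(2),'w',o['grip_width'].round(4),'q6',o['q'][5].round(1))
if len(sys.argv)>3: print('to',tocm(o,[float(a) for a in sys.argv[1:4]]))
E
python3 w.py .42 .20 .26
python3 - <<'E'
from h import *
from rig import camera_params,telemetry
p=camera_params('wrist');R,t=RT(p);C=-R.T@t;o=telemetry.observe()
print(o['tool_rot'].T@(C-o['position']),o['tool_rot'].T@R[2])
E
```

```text
[ 8.02238057e-02  3.15414849e-05 -1.25261835e-01] [-3.08945865e-01  5.76534938e-04  9.51079450e-01]Traceback (most recent call last):
  File "w.py", line 4, in <module>
    o=telemetry.observe();R=o['tool_rot'];print('t',o['time_s'],o['position'].round(4),'yaw',np.degrees(np.arctan2(R[1,1],R[0,1])).round(2),'F',o['ft_force'].round(2),'w',o['grip_width'].round(4),'q6',o['q'][5].round(1))
                                                                                                                                                                           ^^^^^^^^^^^^^^^^^^^^^
AttributeError: 'float' object has no attribute 'round'
```

>>> {"method": "apply_moves", "body": {
  "motion": [
    {"tx":-3.5,"ty":0.8,"tz":0,"turn":6},
    {"tx":-7,"ty":1.6,"tz":0,"turn":12},
    {"tx":-10.5,"ty":2.4,"tz":0,"turn":18},
    {"tx":-14,"ty":3.2,"tz":0,"turn":24},
    {"tx":-17.5,"ty":4.0,"tz":0,"turn":30}
  ]
}}

```text
invalid input
```

```bash
sed -i "s/o\['grip_width'\].round(4)/round(o['grip_width'],4)/; s/o\['q'\]\[5\].round(1)/o['q'].round(0)/" w.py; python3 w.py .52 .20 .26
```

```text
t 0.5667 [0.2566 0.3846 0.2599] yaw 42.35 F [-0.26  0.62  1.34] w 0.0853 q6 [42. 12. 86. -0. 82. -1.]
to [-3.139e+01  7.040e+00 -1.000e-02]
```

Jaw evidently has to be given in every row.

>>> {"method": "apply_moves", "body": {
  "motion": [
    {"tx":-3.5,"ty":0.8,"tz":0,"turn":6,"jaw":1},
    {"tx":-7,"ty":1.6,"tz":0,"turn":12,"jaw":1},
    {"tx":-10.5,"ty":2.4,"tz":0,"turn":18,"jaw":1},
    {"tx":-14,"ty":3.2,"tz":0,"turn":24,"jaw":1},
    {"tx":-17.5,"ty":4.0,"tz":0,"turn":30,"jaw":1}
  ]
}}

```text
time_s: 0.98
position: [0.4052, 0.2808, 0.2599]
tool_rot: [[-0.209, 0.978, -0.001], [0.978, 0.209, -0.001], [-0.001, -0.001, -1.0]]
ft_force: [-0.3, 1.0, 0.5]
grip_width: 0.085
```

```bash
python3 w.py .52 .20 .26
```

```text
t 0.9833 [0.4052 0.2808 0.2599] yaw 12.04 F [-0.26  1.05  0.54] w 0.085 q6 [21. 16. 82. -0. 83.  9.]
to [-1.03e+01  9.54e+00 -1.00e-02]
```

>>> {"method": "apply_moves", "body": {
  "motion": [
    {"tx":-3,"ty":2.7,"tz":0,"turn":0,"jaw":1},
    {"tx":-6,"ty":5.4,"tz":0,"turn":0,"jaw":1},
    {"tx":-9,"ty":8.1,"tz":0,"turn":0,"jaw":1},
    {"tx":-10.3,"ty":9.5,"tz":0,"turn":0,"jaw":1},
    {"tx":-10.3,"ty":9.5,"tz":0,"turn":0,"jaw":1}
  ]
}}

```text
time_s: 1.4
position: [0.5224, 0.1972, 0.2588]
tool_rot: [[-0.204, 0.979, -0.002], [0.979, 0.204, -0.002], [-0.002, -0.002, -1.0]]
ft_force: [0.6, -0.9, -0.0]
grip_width: 0.0856
```

```bash
cat > snap.py <<'E'
import sys,numpy as np,cv2
from rig import get_image,camera_params
n,f=sys.argv[1:3]
p=camera_params(n); im,d=get_image(n)
np.savez(f"pics/{f}.npz",d=d,im=im,**p); cv2.imwrite(f"pics/{f}.png",im[:,:,::-1])
E
python3 snap.py wrist w1; python3 w.py
```

```text
t 1.45 [0.5206 0.1987 0.2589] yaw 11.89 F [-0.42  0.25 -0.38] w 0.0851 q6 [ 9. 22. 72. -0. 86. -3.]
```

View pics/w1.png

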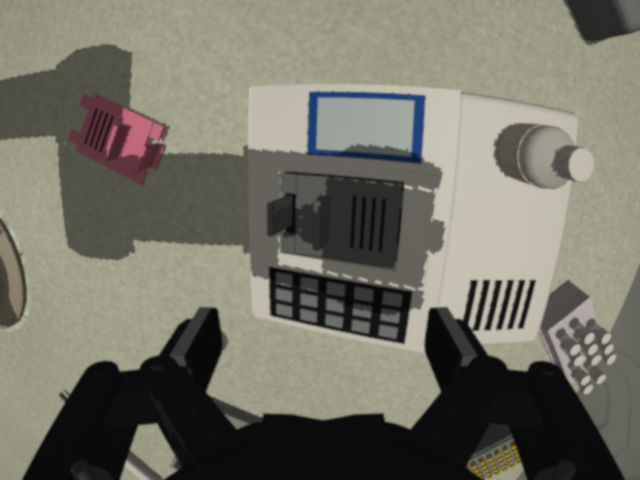

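The wrist view shows the cover's plate corners near (286,172), (403,183), (396,267) and (280,255), with the rib at about (312,205) and the tab at about (280,215). I'll take a second wrist view from 7 cm nearer the front.

>>> {"method": "apply_moves", "body": {
  "motion": [
    {"tx":0,"ty":-3.5,"tz":0,"turn":0,"jaw":1},
    {"tx":0,"ty":-7,"tz":0,"turn":0,"jaw":1},
    {"tx":0,"ty":-7,"tz":0,"turn":0,"jaw":1},
    {"tx":0,"ty":-7,"tz":0,"turn":0,"jaw":1}
  ]
}}

```text
time_s: 1.78
position: [0.45, 0.1849, 0.2597]
tool_rot: [[-0.207, 0.978, -0.002], [0.978, 0.207, -0.001], [-0.001, -0.002, -1.0]]
ft_force: [-0.3, 0.3, 0.6]
grip_width: 0.0855
```

```bash
python3 snap.py wrist w2; python3 w.py
python3 - <<'E'
from h import *
a=load('pics/w1.npz');b=load('pics/w2.npz')
X=plane(a,[[345,218]],.09,True)[0];print(X, project(b,X,True),project(a,[[.52,.2,.09]],True))
u=project(b,X,True)[0].astype(int)
def crop(p,c,s=80):
    im=p['im'][c[1]-60:c[1]+60,c[0]-s:c[0]+s,::-1].astype(float)
    im=255*(np.clip(im/200,0,1))**.5
    return cv2.resize(im.astype(np.uint8),(800,600),interpolation=cv2.INTER_CUBIC)
print(u)
cv2.imwrite('pics/w1c.png',crop(a,(345,218)));cv2.imwrite('pics/w2c.png',crop(b,u))
E
```

```text
t 1.8333 [0.4514 0.185  0.2597] yaw 11.95 F [0.8  0.57 0.18] w 0.0853 q6 [ 8. 15. 83. -0. 82. -4.]
[0.53856713 0.20471123 0.09      ] [[431.24183148 221.88429766]] [[321.58500039 218.95714546]]
[431 221]
```

View pics/w1c.png

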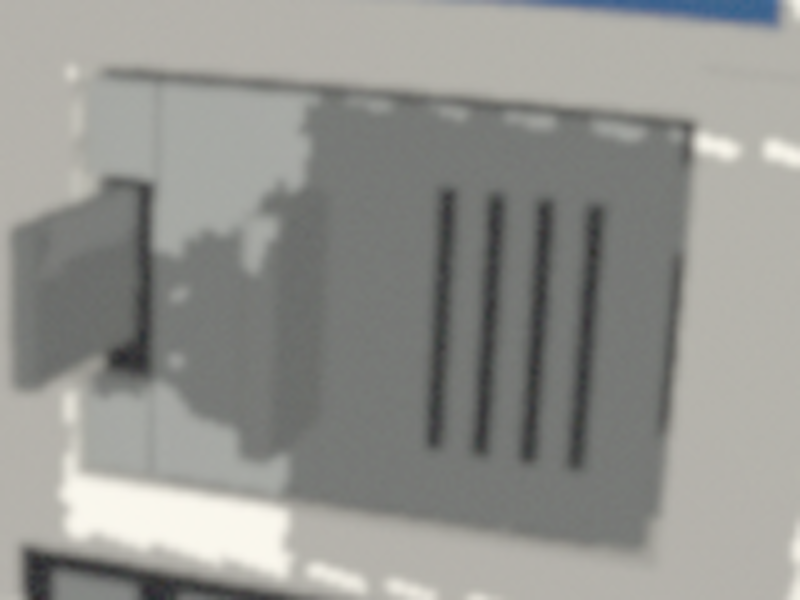

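View pics/w2c.png

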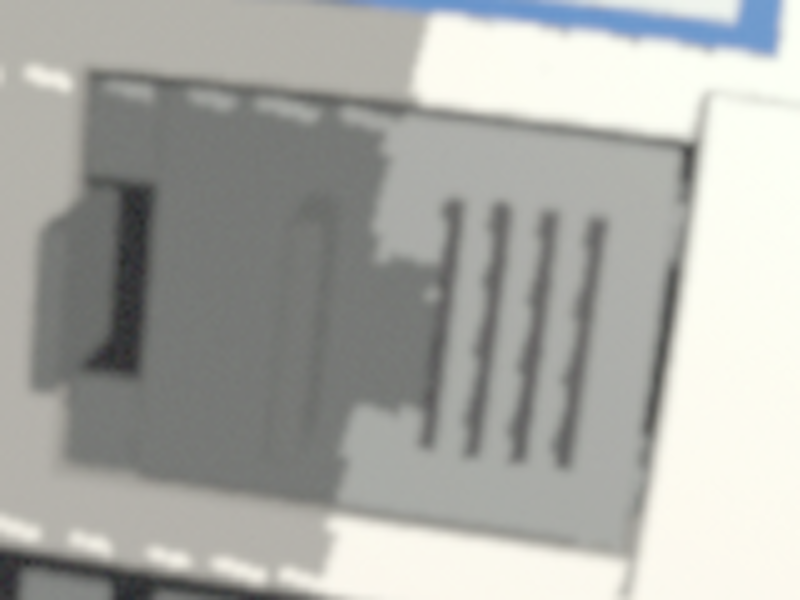

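Both crops show the same features: plate corners, the four slots, and the tab's outer top edge (w1 crop x≈15, w2 crop x≈38). I'll triangulate them.

```bash
cat > tri.py <<'E'
from h import *
def tri(ps,uvs):
    A=np.zeros((3,3));b=np.zeros(3);L=[]
    for p,uv in zip(ps,uvs):
        C,D,_=rays(p,[uv],True);d=D[0]/np.linalg.norm(D[0]);M=np.eye(3)-np.outer(d,d);A+=M;b+=M@C;L.append((C,M))
    X=np.linalg.solve(A,b);return X,[np.linalg.norm(M@(X-C))for C,M in L]
E
python3 - <<'E'
from tri import *
a=load('pics/w1.npz');b=load('pics/w2.npz')
oa=np.array([345-80,218-60]);ob=np.array([431-80,221-60])
F=dict(TL=((92,72),(88,75)),TR=((693,122),(690,140)),BR=((652,550),(630,550)),BL=((80,470),(65,465)),
s1t=((447,190),(455,203)),s4t=((597,207),(598,218)),s1b=((434,445),(427,447)),s4b=((575,467),(565,465)),
tabL=((13,232),(42,230)),tabR=((18,390),(33,390)),h1=((152,185),(155,185)),h2=((143,372),(138,372)))
W={}
for k,(u,v) in F.items():
    X,e=tri([a,b],[np.array(u)/5+oa-.4,np.array(v)/5+ob-.4]);W[k]=X;print(k,X.round(4),np.round(e,4))
c=[W[k] for k in('TL','TR','BR','BL')]
m=np.mean(c,0);dx=(c[1]+c[2]-c[0]-c[3])/2;dy=(c[0]+c[1]-c[2]-c[3])/2
print('mid',m,'L',np.linalg.norm(dx),'W',np.linalg.norm(dy),'slope',np.arcsin(dx[2]/np.linalg.norm(dx)),'yaw',np.degrees(np.arctan2(dx[1],dx[0])),np.degrees(np.arctan2(-dy[0],dy[1])))
# model: yaw from edges; predict
yaw=np.arctan2(dx[1],dx[0]);h=np.array([np.cos(yaw),np.sin(yaw),0]);z=np.array([0,0,1]);s,co=np.sin(.35),np.cos(.35)
ex=h*co+z*s;ez=-h*s+z*co;ey=np.cross(ez,ex)
mid=m-ez*.0025
for k in W: print(k,((W[k]-mid)@np.c_[ex,ey,ez]*1000).round(1))
print('grip',mid-.027*ex+.0155*ez)
E
```

```text
TL [0.4802 0.2281 0.0661] [0.0001 0.0001]
TR [0.5749 0.2456 0.1039] [0.0001 0.0001]
BR [0.5861 0.1762 0.1069] [0.0005 0.0005]
BL [0.4912 0.1605 0.0766] [0.0004 0.0004]
s1t [0.5413 0.2247 0.093 ] [0.0003 0.0003]
s4t [0.564  0.2287 0.1005] [0.0001 0.0001]
s1b [0.5488 0.1826 0.0936] [0.0002 0.0002]
s4b [0.5706 0.187  0.1032] [0.0001 0.0001]
tabL [0.4746 0.2049 0.095 ] [0.0002 0.0002]
tabR [0.4796 0.1782 0.0934] [0. 0.]
h1 [0.4944 0.2129 0.0762] [0.0002 0.0002]
h2 [0.499  0.181  0.0792] [0. 0.]
mid [0.53306941 0.20259622 0.08837227] L 0.10208065272401635 W 0.06971302333041926 slope 0.3396352556658559 yaw 9.950885714910955 9.217129660429082
TL [-52.5  34.2  -2. ]
TR [51.  35.2  0.4]
BR [ 51.1 -35.2   3.5]
BL [-49.6 -34.2   8.1]
s1t [12.8 20.3  2.8]
s4t [37.1 20.4  1.9]
s1b [ 13.1 -22.4   3.3]
s4b [ 37.3 -21.9   4.7]
tabL [-51.5  12.4  28.4]
tabR [-51.7 -14.8  26.8]
h1 [-38.3  16.9   3.5]
h2 [-38.2 -15.4   6.7]
grip [0.5036973  0.19744308 0.09132588]
```

Run:
```python
from h import *
from rig import env
print(env.tip_extent)
b=load('pics/w2.npz')
R=np.array([[-.207,.978,0],[.978,.207,0],[0,0,-1.]]);pos=np.array([.4514,.185,.2597])
P=(cloud(b,True)-pos)@R*1000
for nm,sg in(('front',-1),('rear',1)):
    m=(P[...,2]<40)&(P[...,2]>-60)&(abs(P[...,0])<20)&(P[...,1]*sg>20)&(P[...,1]*sg<75)&(b['d']>.03)
    Q=P[m];print(nm,m.sum())
    for z0 in range(-40,30,4):
        q=Q[(Q[:,2]>=z0)&(Q[:,2]<z0+4)]
        if len(q)>3:print(z0,len(q),'x',np.percentile(q[:,0],[2,98]).round(1),'y',np.percentile(q[:,1],[2,50,98]).round(1))
```

```text
0.017
front 9615
-40 219 x [ 7.4 15. ] y [-65.9 -51.8 -45.7]
-36 368 x [ 1.7 13.2] y [-53.6 -45.9 -43.9]
-32 294 x [-1.8 12.7] y [-51.6 -44.8 -44. ]
-28 393 x [-7.9 12.7] y [-57.5 -44.8 -44. ]
-24 388 x [-8.9 12.7] y [-57.3 -44.7 -44. ]
-20 346 x [-9.1 12.6] y [-57.7 -44.7 -44. ]
-16 357 x [-9.  12.6] y [-57.6 -44.8 -44.1]
-12 310 x [-8.7 12.6] y [-57.5 -44.8 -44. ]
-8 277 x [-8.8 12.6] y [-57.3 -44.7 -44.1]
-4 229 x [-9.2 12.6] y [-55.6 -44.7 -44. ]
0 142 x [-8.1 12.2] y [-49.6 -44.5 -44. ]
4 6 x [-2.3  6.8] y [-44.7 -44.6 -44.3]
rear 9693
-40 239 x [ 7.4 14.8] y [42.4 49.2 62.8]
-36 355 x [ 1.3 13.1] y [40.5 42.6 49.4]
-32 313 x [-1.4 12.8] y [40.5 41.3 47.9]
-28 391 x [-6.9 12.6] y [40.6 41.4 54. ]
-24 381 x [-9.3 12.6] y [40.5 41.3 53.8]
-20 359 x [-8.9 12.6] y [40.5 41.3 54.1]
-16 341 x [-8.9 12.5] y [40.5 41.2 54. ]
-12 309 x [-8.9 12.4] y [40.5 41.2 54.2]
-8 285 x [-9.  12.6] y [40.6 41.2 53.5]
-4 235 x [-9.2 12.5] y [40.5 41.1 52.2]
0 148 x [-9. 12.] y [40.5 41.  46.4]
4 6 x [-3.4  2.9] y [40.8 41.  41.1]
```

```bash
python3 - <<'E'
from h import *
t=load('pics/top0.npz')
c=np.array([[78,115],[296,76],[352,376],[139,416]])/6.667+[190,175]-.4
yaw=np.radians(9.7);h=np.array([np.cos(yaw),np.sin(yaw),0]);z=np.array([0,0,1.]);s,co=np.sin(.35),np.cos(.35)
ez=-h*s+z*co; m0=np.array([.5331,.2026,.0903])
C,D,_=rays(t,c);X=C+D*(((m0-C)@ez)/(D@ez))[:,None]
print(X.mean(0).round(4),np.linalg.norm(X[0]-X[1]),np.linalg.norm((X[0]+X[1]-X[2]-X[3])/2)); d=X[0]+X[1]-X[2]-X[3];print(np.degrees(np.arctan2(d[1],d[0])))
P=cloud(t)
# tray corners from top picture (rim 22mm) : TL,TR,BR,BL
tr=plane(t,[[387,151],[460,169],[434,287],[356,267]],.022);print(tr.round(4),tr.mean(0).round(4))
E
python3 w.py .503 .197 .16
```

```text
[0.5324 0.2001 0.0899] 0.07298446275536244 0.10307273159634943
9.31774981127744
[[ 0.6915 -0.1876  0.022 ]
 [ 0.6445 -0.3632  0.022 ]
 [ 0.3612 -0.2836  0.022 ]
 [ 0.4107 -0.1031  0.022 ]] [ 0.527  -0.2344  0.022 ]
t 1.8333 [0.4514 0.185  0.2597] yaw 11.95 F [0.8  0.57 0.18] w 0.0853 q6 [ 8. 15. 83. -0. 82. -4.]
to [0.12 5.31 9.96]
```

>>> {"method": "apply_moves", "body": {
  "motion": [
    {"tx":0,"ty":2.7,"tz":2,"turn":2.3,"jaw":0.6},
    {"tx":0,"ty":5.5,"tz":4.5,"turn":2.3,"jaw":0.6},
    {"tx":0,"ty":5.5,"tz":8.5,"turn":2.3,"jaw":0.6},
    {"tx":0,"ty":5.5,"tz":12,"turn":2.3,"jaw":0.6},
    {"tx":0,"ty":5.5,"tz":12,"turn":2.3,"jaw":0.6}
  ]
}}

```text
time_s: 2.25
position: [0.5028, 0.1963, 0.1335]
tool_rot: [[-0.168, 0.986, -0.013], [0.986, 0.168, -0.003], [-0.001, -0.013, -1.0]]
ft_force: [-0.8, 0.3, -2.4]
grip_width: 0.0685
```

>>> {"method": "apply_moves", "body": {
  "motion": [
    {"tx":0,"ty":0,"tz":0,"turn":0,"jaw":0.6},
    {"tx":0,"ty":0,"tz":0,"turn":0,"jaw":0.6}
  ],
  "squeeze": 20
}}

```text
time_s: 2.42
position: [0.5034, 0.1967, 0.1344]
tool_rot: [[-0.168, 0.986, -0.012], [0.986, 0.168, -0.003], [-0.001, -0.012, -1.0]]
ft_force: [0.3, -0.1, 0.6]
grip_width: 0.0684
```

```bash
python3 w.py .505 .196 .14;python3 snap.py wrist w3;  python3 - <<'E'
from h import *
from rig import telemetry
o=telemetry.observe()
b=load('pics/w3.npz'); R=o['tool_rot'];pos=o['position']
P=(cloud(b,True)-pos)@R*1000
for nm,sg in(('front',-1),('rear',1)):
    m=(P[...,2]<25)&(P[...,2]>-40)&(abs(P[...,0])<20)&(P[...,1]*sg>15)&(P[...,1]*sg<60)&(b['d']>.03)
    Q=P[m]
    for z0 in (-12,-8,-4,0,4,8,10,12,14,16):
        q=Q[(Q[:,2]>=z0)&(Q[:,2]<z0+4)]
        if len(q)>3:print(nm,z0,len(q),'x',np.percentile(q[:,0],[2,98]).round(1),'y',np.percentile(q[:,1],[2,50,98]).round(1))
im=b['im'][120:420,120:520,::-1].astype(float);im=255*(np.clip(im/200,0,1))**.5
cv2.imwrite('pics/w3c.png',cv2.resize(im.astype(np.uint8),(800,600),interpolation=cv2.INTER_CUBIC))
E
```

```text
t 2.4167 [0.5034 0.1967 0.1344] yaw 9.7 F [ 0.29 -0.09  0.58] w 0.0684 q6 [ 9. 27. 86. -0. 68. -1.]
to [-0.09  0.14 -0.56]
front -12 309 x [-8.4 12.6] y [-48.2 -35.3 -34.6]
front -8 291 x [-9.1 12.3] y [-48.1 -35.4 -34.6]
front -4 251 x [-8.8 12.4] y [-48.3 -35.9 -34.7]
front 0 241 x [-9.  12.3] y [-47.5 -35.5 -34.6]
front 4 171 x [-9.1 12.3] y [-41.7 -35.1 -34.6]
front 8 63 x [-8.7  9.7] y [-35.4 -35.  -34.6]
front 10 16 x [-7.2  9.2] y [-35.3 -35.  -34.8]
rear -12 296 x [-9.  12.3] y [33.  33.8 46.5]
rear -8 292 x [-9.5 12.4] y [33.  33.8 46.6]
rear -4 261 x [-8.9 12.3] y [33.1 34.  46.6]
rear 0 244 x [-8.3 12.3] y [33.1 33.9 45.9]
rear 4 163 x [-9.4 12.3] y [33.  33.5 39.8]
rear 8 69 x [-8.7 10.1] y [33.  33.4 33.7]
rear 10 18 x [-4.6  8.6] y [33.1 33.4 33.8]
```

View pics/w3c.png

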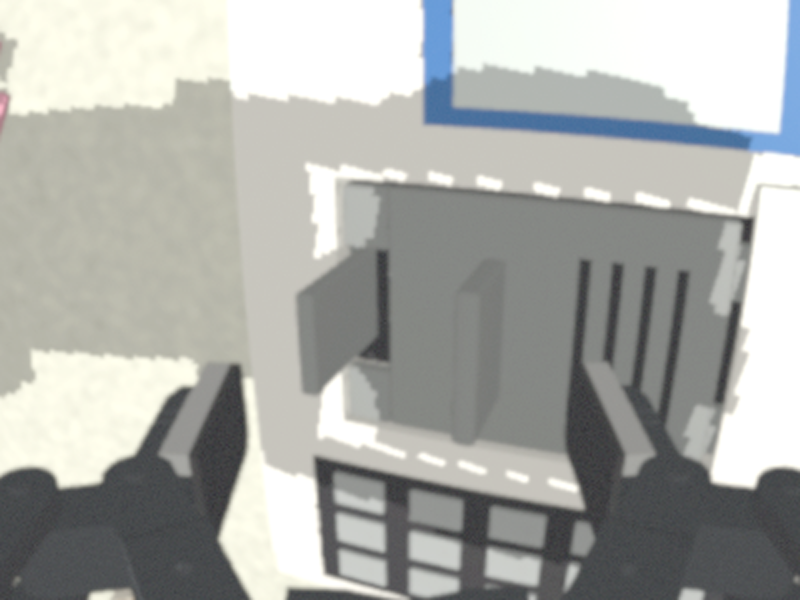

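The crop shows both open pads, at crop x≈230 and 585. Between them is the tab, top edge at (308,340), and the rib, top at (467,365). I'll measure tab and rib relative to the pads from this view's depth.

Run:
```python
from h import *
R=np.array([[-.168,.986,-.012],[.986,.168,-.003],[-.001,-.012,-1.0]]);pos=np.array([.5034,.1967,.1344])
b=load('pics/w3.npz');P=(cloud(b,True)-pos)@R*1000;K=b['d']>.03
# sub-boxes in full px
for nm,(u0,u1,v0,v1) in dict(tab=(266,312,240,320),rib=(342,374,245,345)).items():
    Q=P[v0:v1,u0:u1][K[v0:v1,u0:u1]]
    Q=Q[(Q[:,2]<58)]
    for z0 in range(20,58,3):
        q=Q[(Q[:,2]>=z0)&(Q[:,2]<z0+3)]
        if len(q)>5:print(nm,z0,len(q),'x',np.percentile(q[:,0],[2,98]).round(1),'y',np.percentile(q[:,1],[2,50,98]).round(1))
```

```text
tab 35 65 x [-11.4  11.2] y [-26.3 -23.9 -22.5]
tab 38 512 x [-13.1  13.6] y [-27.1 -24.3 -21.6]
tab 41 165 x [-12.7  14.1] y [-25.2 -21.3 -20.4]
tab 44 149 x [-12.6  13.9] y [-23.8 -20.2 -19.4]
tab 47 151 x [-13.3  13.9] y [-22.5 -19.1 -18.3]
tab 50 162 x [-12.8  13.8] y [-22.2 -18.  -16.9]
tab 53 152 x [-13.2  14.2] y [-20.2 -16.7 -15.9]
tab 56 89 x [-13.5  14.1] y [-19.8 -15.8 -15.1]
rib 20 31 x [-15.4  18.2] y [12.1 13.9 15.1]
rib 23 965 x [-18.7  19.3] y [10.4 13.2 16.2]
rib 26 186 x [-17.   20.2] y [10.3 16.6 17.6]
rib 29 137 x [-17.4  20. ] y [12.9 17.9 18.7]
rib 32 146 x [-17.7  20.1] y [13.9 19.  20. ]
rib 35 143 x [-18.   19.9] y [15.5 20.2 21.2]
rib 38 137 x [-16.8  20.2] y [16.6 21.3 22.2]
rib 41 132 x [-16.9  20.3] y [17.6 22.5 23.4]
rib 44 169 x [-31.5  20.1] y [19.2 24.1 26.9]
rib 47 425 x [-37.3  21.2] y [17.5 24.3 26.6]
rib 50 537 x [-38.3  20.3] y [ 9.5 11.8 23.8]
rib 53 180 x [-39.1  19.3] y [ 9.3 10.4 12.3]
```

>>> {"method": "apply_moves", "body": {
  "motion": [
    {"tx":-0.1,"ty":0.36,"tz":1,"turn":0,"jaw":0.6},
    {"tx":-0.1,"ty":0.36,"tz":2,"turn":0,"jaw":0.6},
    {"tx":-0.1,"ty":0.36,"tz":2.8,"turn":0,"jaw":0.6},
    {"tx":-0.1,"ty":0.36,"tz":2.8,"turn":0,"jaw":0.6},
    {"tx":-0.1,"ty":0.36,"tz":2.8,"turn":0,"jaw":0.6}
  ]
}}

```text
time_s: 2.88
position: [0.5069, 0.1961, 0.1067]
tool_rot: [[-0.168, 0.986, -0.011], [0.986, 0.168, -0.003], [-0.001, -0.011, -1.0]]
ft_force: [0.7, 0.1, 1.5]
grip_width: 0.0684
```

```bash
python3 w.py;python3 snap.py wrist w4
cat > pads.py <<'E'
import sys
from h import *
from rig import telemetry
o=telemetry.observe();R=o['tool_rot'];pos=o['position'];print(R[:,2].round(4))
b=load(sys.argv[1]);P=(cloud(b,True)-pos)@R*1000;K=b['d']>.03
def show(nm,Q,zs):
    for z0 in zs:
        q=Q[(Q[:,2]>=z0)&(Q[:,2]<z0+3)]
        if len(q)>5:print(nm,z0,len(q),'x',np.percentile(q[:,0],[2,98]).round(1),'y',np.percentile(q[:,1],[2,50,98]).round(1))
g=(abs(P[...,0]-1)<22)&K&(abs(P[...,1])<50)
show('neg',P[g&(P[...,1]<-4)],range(-10,34,3)); show('pos',P[g&(P[...,1]>=-4)],range(-10,34,3))
E
python3 pads.py pics/w4.npz
```

```text
t 2.8833 [0.5069 0.1961 0.1067] yaw 9.69 F [0.69 0.14 1.46] w 0.0684 q6 [ 9. 30. 87. -0. 64. -1.]
[-0.0102 -0.0025 -0.9999]
neg -10 224 x [-9.  12.3] y [-47.9 -35.7 -34.5]
neg -7 214 x [-9.2 12.3] y [-48.  -35.4 -34.6]
neg -4 203 x [-8.8 12.4] y [-47.9 -35.7 -34.5]
neg -1 175 x [-8.6 12.5] y [-47.6 -35.2 -34.5]
neg 2 170 x [-8.9 12.3] y [-46.2 -35.2 -34.6]
neg 5 106 x [-9.2 12.2] y [-40.3 -35.  -34.6]
neg 8 235 x [-11.1  13.9] y [-35.2 -28.4 -26.5]
neg 11 601 x [-12.3  14.8] y [-31.2 -28.2 -25.5]
neg 14 230 x [-11.7  15. ] y [-29.  -25.2 -24.2]
neg 17 225 x [-11.6  15. ] y [-28.  -24.1 -23.1]
neg 20 216 x [-11.6  15.1] y [-26.9 -23.  -22. ]
neg 23 212 x [-12.1  15.2] y [-25.8 -21.9 -20.9]
neg 26 210 x [-12.5  15.5] y [-24.5 -20.7  -4.3]
neg 29 1034 x [-19.7  22.2] y [-20.7  -7.   -4.1]
neg 32 474 x [-20.6  22.6] y [-20.8 -16.2  -8.4]
pos -10 228 x [-8.9 12.3] y [33.1 34.  46.7]
pos -7 292 x [-14.2  18.2] y [ 9.  33.6 46.6]
pos -4 1446 x [-17.1  20.4] y [ 6.4  9.5 43.4]
pos -1 442 x [-15.6  21.2] y [ 6.4 13.4 45.5]
pos 2 369 x [-15.9  21.2] y [ 9.4 14.6 44.2]
pos 5 293 x [-15.9  21.1] y [10.5 15.6 38.9]
pos 8 800 x [-12.   22.5] y [12.8 45.7 49.9]
pos 11 828 x [-13.9  22.7] y [13.7 39.3 45.1]
pos 14 1483 x [-20.   22.2] y [17.2 32.1 36.9]
pos 17 1730 x [-19.7  22.3] y [19.2 25.3 31.1]
pos 20 394 x [-20.1  22.8] y [11.8 20.8 24.1]
pos 23 695 x [-18.9  22.5] y [ 3.7  7.3 13.5]
pos 26 1449 x [-19.9  22.3] y [-3.4  1.6  6.8]
pos 29 304 x [-19.9  21.8] y [-4.  -2.9  0.2]
```

>>> {"method": "apply_moves", "body": {
  "motion": [
    {"tx":0,"ty":0,"tz":0.2,"turn":0,"jaw":0.6},
    {"tx":0,"ty":0,"tz":0.2,"turn":0,"jaw":0.45},
    {"tx":0,"ty":0,"tz":0.2,"turn":0,"jaw":0.3},
    {"tx":0,"ty":0,"tz":0.2,"turn":0,"jaw":0.2},
    {"tx":0,"ty":0,"tz":0.2,"turn":0,"jaw":0.2}
  ],
  "squeeze": 20
}}

```text
time_s: 3.35
position: [0.5053, 0.196, 0.1052]
tool_rot: [[-0.169, 0.986, -0.015], [0.986, 0.169, -0.003], [-0.001, -0.015, -1.0]]
ft_force: [-7.8, -1.9, 5.6]
grip_width: 0.0512
```

```bash
python3 w.py;python3 snap.py wrist w5; python3 pads.py pics/w5.npz
```

```text
t 3.35 [0.5053 0.196  0.1052] yaw 9.71 F [-7.76 -1.93  5.59] w 0.0512 q6 [ 9. 30. 87. -0. 64. -1.]
[-0.0144 -0.0032 -0.9999]
neg -10 210 x [-8.9 12.4] y [-39.1 -28.  -25.9]
neg -7 188 x [-9.1 12.3] y [-38.9 -28.8 -25.8]
neg -4 201 x [-8.1 12.5] y [-39.5 -28.2 -25.9]
neg -1 171 x [-7.9 12.5] y [-39.3 -27.8 -25.8]
neg 2 159 x [-8.6 12.6] y [-38.9 -27.9 -25.8]
neg 5 330 x [-10.8  13.6] y [-37.4 -24.1 -21.6]
neg 8 663 x [-11.9  14.8] y [-30.2 -23.7 -20.4]
neg 11 236 x [-11.5  15.1] y [-24.4 -20.2 -19.2]
neg 14 231 x [-11.8  15.1] y [-22.5 -18.9 -18. ]
neg 17 204 x [-11.6  15. ] y [-21.9 -17.8 -16.8]
neg 20 203 x [-11.5  14.7] y [-20.7 -16.7 -15.7]
neg 23 211 x [-11.5  15. ] y [-19.5 -15.5 -14.5]
neg 26 428 x [-19.4  22.3] y [-17.4  -6.2  -4.1]
neg 29 658 x [-19.9  22.5] y [-15.8  -7.8  -4.2]
neg 32 395 x [-20.7  22.7] y [-22.6 -13.1  -8.9]
pos -10 202 x [-9.3 12.2] y [24.9 27.5 38.3]
pos -7 1319 x [-17.   20.1] y [ 8.3 11.6 36. ]
pos -4 568 x [-16.5  20.8] y [ 8.  14.4 37.5]
pos -1 400 x [-15.2  21.1] y [10.4 16.  38.2]
pos 2 343 x [-14.9  21. ] y [11.4 17.3 37.7]
pos 5 723 x [-12.4  22.1] y [14.1 46.7 49.9]
pos 8 1247 x [-10.5  22.5] y [16.4 43.6 49.5]
pos 11 879 x [-11.4  22.6] y [16.9 36.1 43.4]
pos 14 820 x [-17.4  22.6] y [18.1 28.4 34.8]
pos 17 819 x [-20.2  22.6] y [18.3 23.7 27.1]
pos 20 368 x [-14.7  22.8] y [ 8.2 12.4 18.5]
pos 23 1394 x [-19.9  22.3] y [ 1.3  6.1 10.7]
pos 26 1155 x [-20.   22.4] y [-3.8 -0.5  3.8]
pos 29 21 x [-19.   18.1] y [-3.9 -3.7 -2.9]
```

>>> {"method": "apply_moves", "body": {
  "motion": [
    {"tx":0,"ty":0.05,"tz":0,"turn":0,"jaw":0.1},
    {"tx":0,"ty":0.05,"tz":0,"turn":0,"jaw":0.0},
    {"tx":0,"ty":0.05,"tz":0,"turn":0,"jaw":-0.1},
    {"tx":0,"ty":0.05,"tz":0,"turn":0,"jaw":-0.2},
    {"tx":0,"ty":0.05,"tz":0,"turn":0,"jaw":-0.25}
  ]
}}

```text
time_s: 3.82
position: [0.5053, 0.1961, 0.1063]
tool_rot: [[-0.169, 0.986, -0.015], [0.986, 0.169, -0.003], [-0.001, -0.015, -1.0]]
ft_force: [-5.8, -1.2, 10.5]
grip_width: 0.0418
```

```bash
python3 w.py;python3 snap.py wrist w6; python3 pads.py pics/w6.npz
```

```text
t 3.8167 [0.5053 0.1961 0.1063] yaw 9.72 F [-5.78 -1.2  10.46] w 0.0418 q6 [ 9. 30. 87. -0. 64. -1.]
[-0.0151 -0.0034 -0.9999]
neg -10 190 x [-8.2 12.3] y [-34.3 -24.6 -21.2]
neg -7 185 x [-9.3 12.4] y [-34.7 -24.1 -21.2]
neg -4 168 x [-8.2 12.2] y [-34.5 -24.2 -21.2]
neg -1 183 x [-8.4 12.6] y [-34.5 -24.2 -21.1]
neg 2 167 x [-8.7 12.5] y [-34.3 -24.6 -21.1]
neg 5 511 x [-11.5  14.1] y [-32.7 -19.4 -17. ]
neg 8 497 x [-12.1  14.7] y [-27.6 -18.5 -15.8]
neg 11 250 x [-11.7  15.1] y [-26.2 -15.6 -14.5]
neg 14 210 x [-11.9  15.1] y [-18.4 -14.3 -13.4]
neg 17 191 x [-11.6  15. ] y [-17.  -13.2 -12.4]
neg 20 205 x [-12.   14.8] y [-15.6 -12.  -11.1]
neg 23 206 x [-11.1  15. ] y [-14.9 -10.8  -9.7]
neg 26 204 x [-11.8  15.5] y [-13.4  -9.5  -4.2]
neg 29 752 x [-20.2  22.6] y [-10.9  -6.2  -4.1]
neg 32 290 x [-20.6  22.8] y [-17.9 -10.3  -7. ]
pos -10 192 x [-8.6 12.3] y [20.3 23.1 33.8]
pos -7 799 x [-16.5  19.4] y [ 9.  12.3 32.9]
pos -4 995 x [-17.2  20.7] y [ 8.1 10.9 31.6]
pos -1 402 x [-15.  21.] y [10.4 15.8 32.9]
pos 2 345 x [-15.5  21.1] y [11.8 16.8 33. ]
pos 5 488 x [-15.4  21. ] y [13.5 20.7 49.7]
pos 8 1450 x [-12.9  22.3] y [17.2 45.1 49.8]
pos 11 1168 x [-10.9  22.6] y [16.9 38.9 45.1]
pos 14 847 x [ 3.6 22.7] y [18.4 31.8 37.4]
pos 17 494 x [ 8.4 22.7] y [18.3 24.7 29.2]
pos 20 237 x [11.6 22.9] y [10.5 15.  22.8]
pos 23 1059 x [-19.7  22.7] y [ 3.7  8.  13.1]
pos 26 1390 x [-19.6  22.1] y [-3.1  1.4  6.4]
pos 29 284 x [-19.5  22.2] y [-3.9 -2.9  0. ]
```

>>> {"method": "apply_moves", "body": {
  "motion": [
    {"tx":0,"ty":0,"tz":0,"turn":0,"jaw":-0.3},
    {"tx":0,"ty":0,"tz":0,"turn":0,"jaw":-0.3},
    {"tx":0,"ty":0,"tz":0,"turn":0,"jaw":-0.3}
  ]
}}

```text
time_s: 4.12
position: [0.5052, 0.1961, 0.1066]
tool_rot: [[-0.169, 0.986, -0.015], [0.986, 0.169, -0.003], [-0.001, -0.015, -1.0]]
ft_force: [-1.7, -0.0, 4.9]
grip_width: 0.0418
```

```bash
python3 w.py; python3 -c "
from rig import telemetry as t;print(t.observe()['wrist_torque'])"
```

```text
t 4.1167 [0.5052 0.1961 0.1066] yaw 9.72 F [-1.75 -0.04  4.93] w 0.0418 q6 [ 9. 30. 87. -0. 64. -1.]
[-0.08667113  0.52457391 -0.01108364]
```

Width is steady at 41.8 mm with little net force, so both pads are in contact and the tab is fully in (tab-to-rib distance down by 8 mm). Now I'll swing the tab end up along the arc in small steps.

>>> {"method": "apply_moves", "body": {
  "motion": [
    {"tx":0,"ty":-0.02,"tz":-0.15,"turn":0,"jaw":-0.3},
    {"tx":0,"ty":-0.04,"tz":-0.3,"turn":0,"jaw":-0.3},
    {"tx":0,"ty":-0.06,"tz":-0.45,"turn":0,"jaw":-0.3},
    {"tx":0,"ty":-0.08,"tz":-0.6,"turn":0,"jaw":-0.3},
    {"tx":0,"ty":-0.1,"tz":-0.75,"turn":0,"jaw":-0.3}
  ]
}}

```text
time_s: 4.53
position: [0.5043, 0.196, 0.1141]
tool_rot: [[-0.169, 0.986, -0.015], [0.986, 0.169, -0.003], [-0.001, -0.016, -1.0]]
ft_force: [-0.0, 0.2, -3.1]
grip_width: 0.0402
```

```bash
python3 w.py;python3 snap.py wrist w7; python3 pads.py pics/w7.npz | grep -E ' (-10|-7|-4|-1|2|5|8|11|14) '
```

```text
t 4.5333 [0.5043 0.196  0.1141] yaw 9.73 F [-0.01  0.17 -3.14] w 0.0402 q6 [ 9. 29. 87. -0. 65. -1.]
neg -10 187 x [-8.4 12.5] y [-33.9 -22.9 -20.5]
neg -7 189 x [-8.6 12.4] y [-34.  -23.4 -20.5]
neg -4 166 x [-8.  12.3] y [-33.6 -23.8 -20.5]
neg -1 181 x [-8.2 12.4] y [-34.1 -24.4 -20.5]
neg 2 168 x [-8.4 12.5] y [-33.6 -23.4 -20.4]
neg 5 172 x [-9.1 12.6] y [-33.  -21.  -16.7]
neg 8 725 x [-12.1  14.3] y [-28.3 -18.6 -15.9]
neg 11 244 x [-11.9  15.1] y [-24.9 -15.7 -14.7]
neg 14 193 x [-11.7  15.1] y [-18.6 -14.5 -13.7]
pos -10 190 x [-8.4 12.4] y [19.3 22.6 32.8]
pos -7 187 x [-8.8 12.3] y [19.3 22.5 32.7]
pos -4 676 x [-16.5  19.7] y [10.2 13.5 31.7]
pos -1 1030 x [-17.4  20.6] y [ 9.4 12.3 31.5]
pos 2 327 x [-15.  21.] y [11.3 19.2 32.3]
pos 5 303 x [-14.9  20.9] y [12.3 17.8 31.3]
pos 8 257 x [-15.3  20.8] y [13.  18.6 30.3]
pos 11 591 x [-17.4  21.8] y [15.1 48.  49.9]
pos 14 1490 x [-13.8  22.4] y [19.3 44.  49. ]
```

>>> {"method": "apply_moves", "body": {
  "motion": [
    {"tx":0,"ty":0,"tz":0,"turn":0,"jaw":-0.4},
    {"tx":0,"ty":-0.02,"tz":-0.15,"turn":0,"jaw":-0.4},
    {"tx":0,"ty":-0.03,"tz":-0.3,"turn":0,"jaw":-0.4},
    {"tx":0,"ty":-0.04,"tz":-0.45,"turn":0,"jaw":-0.4},
    {"tx":0,"ty":-0.05,"tz":-0.6,"turn":0,"jaw":-0.4}
  ],
  "squeeze": 35
}}

```text
time_s: 5.0
position: [0.504, 0.1959, 0.1204]
tool_rot: [[-0.169, 0.986, -0.015], [0.986, 0.169, -0.003], [-0.001, -0.015, -1.0]]
ft_force: [1.4, -0.1, -3.9]
grip_width: 0.0383
```

```bash
python3 w.py;python3 snap.py wrist w8; python3 pads.py pics/w8.npz | grep -E ' (-10|-7|-4|-1|2|5|8|11|14|17|20) '
```

```text
t 5.0 [0.504  0.1959 0.1204] yaw 9.73 F [ 1.38 -0.05 -3.85] w 0.0383 q6 [ 9. 29. 86. -0. 66. -1.]
neg -10 206 x [-8.2 12.5] y [-33.  -22.9 -19.4]
neg -7 177 x [-8.2 12.3] y [-32.8 -22.9 -19.4]
neg -4 163 x [-8.7 12.3] y [-32.8 -22.4 -19.4]
neg -1 169 x [-8.9 12.3] y [-32.7 -23.6 -19.4]
neg 2 166 x [-8.  12.4] y [-32.8 -22.6 -19.4]
neg 5 151 x [-7.8 12.4] y [-32.4 -22.4 -17.2]
neg 8 700 x [-12.1  14.4] y [-29.  -17.8 -15.3]
neg 11 209 x [-11.6  15. ] y [-23.6 -15.2 -14.4]
neg 14 159 x [-11.9  15.2] y [-18.2 -14.3 -13.6]
neg 17 144 x [-11.2  14.9] y [-17.7 -13.6 -13. ]
neg 20 152 x [-11.8  14.8] y [-16.4 -12.8 -12.1]
pos -10 197 x [-8.9 12.5] y [18.5 22.3 31.9]
pos -7 171 x [-8.3 12.1] y [18.5 21.6 31.9]
pos -4 178 x [-8.4 12.2] y [18.5 21.6 31.8]
pos -1 1095 x [-17.4  19.9] y [10.9 14.1 30. ]
pos 2 581 x [-17.2  20.8] y [10.4 14.4 31. ]
pos 5 262 x [-14.4  20.9] y [12.3 18.5 31. ]
pos 8 211 x [-14.3  20.9] y [13.2 18.5 30. ]
pos 11 129 x [-16.3  21.3] y [13.7 18.7 24.6]
pos 14 81 x [-16.7  21.1] y [14.4 19.6 49.7]
pos 17 1266 x [-17.4  22.3] y [19.2 46.5 49.9]
pos 20 1469 x [-14.3  22.5] y [21.  38.8 46.9]
```

>>> {"method": "apply_moves", "body": {
  "motion": [
    {"tx":0,"ty":0,"tz":-0.15,"turn":0,"jaw":-0.4},
    {"tx":0,"ty":0,"tz":-0.3,"turn":0,"jaw":-0.4},
    {"tx":0,"ty":0.01,"tz":-0.45,"turn":0,"jaw":-0.4},
    {"tx":0,"ty":0.01,"tz":-0.6,"turn":0,"jaw":-0.4},
    {"tx":0,"ty":0.02,"tz":-0.75,"turn":0,"jaw":-0.4}
  ]
}}

```text
time_s: 5.47
position: [0.504, 0.1959, 0.1281]
tool_rot: [[-0.169, 0.986, -0.016], [0.986, 0.169, -0.003], [-0.001, -0.016, -1.0]]
ft_force: [0.7, -0.1, -5.7]
grip_width: 0.0373
```

```bash
python3 w.py;python3 snap.py wrist w9; python3 pads.py pics/w9.npz | grep -E ' (-4|-1|2|5|8|11|14|17|20|23|26) '
```

```text
t 5.4667 [0.504  0.1959 0.1281] yaw 9.73 F [ 0.7  -0.11 -5.71] w 0.0373 q6 [ 9. 28. 86. -0. 67. -1.]
neg -4 160 x [-8.9 12.4] y [-32.3 -21.9 -19.1]
neg -1 167 x [-8.2 12.4] y [-32.5 -23.  -19. ]
neg 2 172 x [-8.  12.5] y [-32.3 -22.9 -19. ]
neg 5 142 x [-7.7 12.4] y [-31.9 -21.8 -19. ]
neg 8 697 x [-11.9  14.3] y [-28.5 -17.5 -15. ]
neg 11 192 x [-11.7  15.1] y [-25.1 -15.  -14.2]
neg 14 131 x [-11.6  15.1] y [-18.6 -14.3 -13.7]
neg 17 116 x [-11.2  15. ] y [-17.4 -13.7 -13.3]
neg 20 114 x [-11.2  14.9] y [-17.4 -13.3 -12.8]
neg 23 122 x [-11.5  15.3] y [-16.6 -12.8 -12.3]
neg 26 114 x [-11.1  15.1] y [-16.6 -12.3 -11.8]
pos -4 170 x [-8.9 12.2] y [17.9 20.8 31.2]
pos -1 169 x [-7.9 12.2] y [18.  22.  31.4]
pos 2 1246 x [-17.7  20.1] y [11.6 14.7 29.1]
pos 5 340 x [-14.3  20.7] y [11.3 17.4 30.6]
pos 8 169 x [-9.6 21.2] y [12.6 18.3 29.5]
pos 11 93 x [11.1 21. ] y [13.2 18.5 24.3]
pos 14 41 x [-15.2  21. ] y [13.8 17.3 20.6]
pos 17 45 x [12.2 21. ] y [14.5 17.5 19.8]
pos 20 215 x [-18.3  21.8] y [15.4 48.2 49.8]
pos 23 1944 x [-18.4  22.4] y [20.5 43.7 49.6]
pos 26 1515 x [-2.6 22.5] y [20.2 30.7 39.7]
```

>>> {"method": "apply_moves", "body": {
  "motion": [
    {"tx":0,"ty":0,"tz":-0.15,"turn":0,"jaw":-0.4},
    {"tx":0,"ty":0.01,"tz":-0.3,"turn":0,"jaw":-0.4},
    {"tx":0,"ty":0.02,"tz":-0.45,"turn":0,"jaw":-0.4},
    {"tx":0,"ty":0.03,"tz":-0.6,"turn":0,"jaw":-0.4},
    {"tx":0,"ty":0.04,"tz":-0.75,"turn":0,"jaw":-0.4}
  ]
}}

```text
time_s: 5.93
position: [0.5047, 0.1961, 0.1359]
tool_rot: [[-0.169, 0.986, -0.015], [0.986, 0.169, -0.003], [-0.001, -0.016, -1.0]]
ft_force: [2.7, 1.0, -8.4]
grip_width: 0.0367
```

```bash
python3 w.py;python3 snap.py wrist w10; python3 pads.py pics/w10.npz | grep -E ' (2|5|8|11|14|17|20|23|26|29|32) '
```

```text
t 5.9333 [0.5047 0.1961 0.1359] yaw 9.73 F [ 2.72  0.99 -8.45] w 0.0367 q6 [ 9. 28. 85. -0. 68. -1.]
neg 2 169 x [-8.  12.5] y [-32.2 -22.1 -18.7]
neg 5 146 x [-8.9 12.4] y [-31.6 -22.4 -18.7]
neg 8 674 x [-12.   14.4] y [-28.4 -17.1 -14.6]
neg 11 184 x [-11.7  15.1] y [-24.5 -15.  -14.1]
neg 14 98 x [-11.5  15.3] y [-18.5 -14.3 -13.8]
neg 17 94 x [-11.   15.2] y [-17.9 -14.  -13.6]
neg 20 92 x [-11.1  14.9] y [-17.8 -13.7 -13.3]
neg 23 94 x [-9.7 15.1] y [-17.6 -13.4 -13. ]
neg 26 86 x [-11.   15.2] y [-17.7 -13.2 -12.8]
neg 29 81 x [-11.7  15.1] y [-16.9 -12.9 -12.5]
neg 32 577 x [-19.5  22.2] y [-14.5  -7.2  -4.2]
pos 2 164 x [-8.2 12.4] y [17.6 21.2 31. ]
pos 5 1262 x [-17.7  20. ] y [12.2 15.3 28.2]
pos 8 169 x [-16.2  20.9] y [12.  17.  29.1]
pos 11 86 x [11.1 21.2] y [12.5 17.4 23.9]
pos 14 40 x [19.1 21.2] y [12.7 15.3 18.8]
pos 17 36 x [19.3 21.1] y [13.  15.5 18.8]
pos 20 32 x [19.2 21.1] y [13.4 16.6 19.1]
pos 23 45 x [19.9 21.2] y [14.2 16.8 19.7]
pos 26 634 x [-19.1  22.4] y [17.4 47.1 49.8]
pos 29 2769 x [-17.   22.6] y [18.5 37.1 48.9]
pos 32 3307 x [-19.9  22.5] y [-3.5  6.7 27.5]
```

>>> {"method": "apply_moves", "body": {
  "motion": [
    {"tx":0,"ty":0,"tz":-0.1,"turn":0,"jaw":-0.4},
    {"tx":0,"ty":0,"tz":-0.2,"turn":0,"jaw":-0.4},
    {"tx":0,"ty":0,"tz":-0.3,"turn":0,"jaw":-0.4},
    {"tx":0,"ty":0,"tz":-0.4,"turn":0,"jaw":-0.4},
    {"tx":0,"ty":0,"tz":-0.5,"turn":0,"jaw":-0.4}
  ]
}}

```text
time_s: 6.4
position: [0.5052, 0.1961, 0.141]
tool_rot: [[-0.169, 0.986, -0.015], [0.986, 0.169, -0.003], [-0.001, -0.015, -1.0]]
ft_force: [7.3, 0.4, -13.1]
grip_width: 0.0367
```

```bash
python3 w.py;python3 snap.py wrist w11; python3 pads.py pics/w11.npz | grep -E 'neg (8|11|14|17|20|23|26|29|32) |pos (2|5|8|29|32) '
```

```text
t 6.4 [0.5052 0.1961 0.141 ] yaw 9.72 F [  7.33   0.37 -13.08] w 0.0367 q6 [ 9. 27. 85. -0. 69. -1.]
neg 8 695 x [-12.1  14.4] y [-28.7 -17.  -14.4]
neg 11 154 x [-12.1  15.1] y [-24.5 -15.5 -14.1]
neg 14 91 x [-10.6  15.1] y [-19.6 -14.3 -14. ]
neg 17 80 x [-11.   14.9] y [-18.4 -14.1 -13.8]
neg 20 70 x [-10.7  14.9] y [-18.3 -14.  -13.7]
neg 23 75 x [-9.9 15.2] y [-18.1 -13.9 -13.6]
neg 26 74 x [-11.5  15.2] y [-18.5 -13.7 -13.5]
neg 29 64 x [-11.2  15.1] y [-17.9 -13.6 -13.3]
neg 32 307 x [-19.3  21.9] y [-16.7  -8.   -4.2]
pos 2 177 x [-7.1 12.3] y [17.5 21.3 30.9]
pos 5 334 x [-16.5  19.6] y [12.9 16.7 29.8]
pos 8 1010 x [-17.8  20.3] y [12.3 15.2 24.3]
pos 29 481 x [-19.2  22.2] y [13.3 46.1 49.6]
pos 32 4791 x [-18.8  22.5] y [-2.  28.8 49.3]
```

>>> {"method": "apply_moves", "body": {
  "motion": [
    {"tx":0,"ty":0,"tz":0.1,"turn":0,"jaw":-0.4},
    {"tx":0,"ty":-0.1,"tz":0.1,"turn":0,"jaw":-0.4},
    {"tx":0,"ty":-0.2,"tz":0.1,"turn":0,"jaw":-0.4},
    {"tx":0,"ty":-0.3,"tz":0.1,"turn":0,"jaw":-0.4},
    {"tx":0,"ty":-0.4,"tz":0.1,"turn":0,"jaw":-0.4}
  ]
}}

```text
time_s: 6.87
position: [0.5013, 0.1955, 0.1404]
tool_rot: [[-0.169, 0.986, -0.014], [0.986, 0.169, -0.003], [-0.001, -0.014, -1.0]]
ft_force: [3.5, 0.5, -6.6]
grip_width: 0.0365
```

```bash
python3 w.py;python3 snap.py wrist w12; python3 pads.py pics/w12.npz | grep -E 'neg (8|11|14|17|20|23|26|29|32) |pos (2|5|8|29|32) '
```

```text
t 6.8667 [0.5013 0.1955 0.1404] yaw 9.72 F [ 3.47  0.55 -6.6 ] w 0.0365 q6 [ 9. 27. 85. -0. 69. -1.]
neg 8 623 x [-11.9  14.1] y [-28.4 -16.7 -14.3]
neg 11 182 x [-12.3  15.2] y [-24.4 -15.7 -13.9]
neg 14 85 x [-11.6  15.2] y [-18.2 -14.1 -13.7]
neg 17 87 x [-11.2  15. ] y [-18.4 -13.9 -13.6]
neg 20 75 x [-10.1  14.8] y [-18.1 -13.8 -13.5]
neg 23 81 x [-10.2  15. ] y [-17.6 -13.6 -13.3]
neg 26 73 x [-11.3  15. ] y [-17.9 -13.5 -13.2]
neg 29 69 x [-11.5  15. ] y [-17.5 -13.3 -13. ]
neg 32 227 x [-19.9  21.5] y [-16.9  -8.   -4.1]
pos 2 175 x [-8.1 12.5] y [17.7 21.7 30.9]
pos 5 370 x [-16.9  18.9] y [13.3 16.9 30.1]
pos 8 998 x [-17.7  20.5] y [12.5 15.4 24.5]
pos 29 683 x [-19.   22.3] y [13.8 46.1 49.6]
pos 32 4516 x [-18.7  22.5] y [-1.7 28.  49.2]
```

>>> {"method": "apply_moves", "body": {
  "motion": [
    {"tx":0,"ty":-0.15,"tz":0,"turn":0,"jaw":-0.4},
    {"tx":0,"ty":-0.3,"tz":0,"turn":0,"jaw":-0.4},
    {"tx":0,"ty":-0.45,"tz":0,"turn":0,"jaw":-0.4},
    {"tx":0,"ty":-0.6,"tz":0,"turn":0,"jaw":-0.4},
    {"tx":0,"ty":-0.75,"tz":0,"turn":0,"jaw":-0.4}
  ]
}}

```text
time_s: 7.33
position: [0.4935, 0.1941, 0.1404]
tool_rot: [[-0.169, 0.986, -0.014], [0.986, 0.169, -0.003], [-0.001, -0.015, -1.0]]
ft_force: [4.4, 0.6, -8.3]
grip_width: 0.0365
```

>>> {"method": "apply_moves", "body": {
  "motion": [
    {"tx":0,"ty":-0.15,"tz":0,"turn":0,"jaw":-0.4},
    {"tx":0,"ty":-0.3,"tz":0,"turn":0,"jaw":-0.4},
    {"tx":0,"ty":-0.45,"tz":0,"turn":0,"jaw":-0.4},
    {"tx":0,"ty":-0.6,"tz":0,"turn":0,"jaw":-0.4},
    {"tx":0,"ty":-0.8,"tz":0,"turn":0,"jaw":-0.4}
  ]
}}

```text
time_s: 7.75
position: [0.4856, 0.1928, 0.1409]
tool_rot: [[-0.169, 0.986, -0.013], [0.986, 0.169, -0.003], [-0.001, -0.014, -1.0]]
ft_force: [-0.6, -0.7, -1.1]
grip_width: 0.0364
```

```bash
python3 w.py;python3 snap.py wrist w13; python3 pads.py pics/w13.npz | grep -E 'neg (5|8|11|14|17|20|23|26|29|32) |pos (2|5|8|29|32) '
```

```text
t 7.75 [0.4856 0.1928 0.1409] yaw 9.72 F [-0.58 -0.67 -1.12] w 0.0364 q6 [ 9. 25. 88. -0. 67. -1.]
neg 5 152 x [-8.8 12.5] y [-30.8 -21.2 -18. ]
neg 8 502 x [-12.  14.] y [-28.  -16.7 -14.4]
neg 11 277 x [-12.8  15. ] y [-23.3 -16.  -13.9]
neg 14 99 x [-10.7  15.1] y [-18.3 -14.  -13.6]
neg 17 87 x [-10.9  15. ] y [-18.1 -13.8 -13.5]
neg 20 86 x [-11.2  14.9] y [-17.6 -13.6 -13.3]
neg 23 76 x [-9.5 15.1] y [-17.8 -13.5 -13.1]
neg 26 76 x [-11.7  15.1] y [-17.5 -13.2 -13. ]
neg 29 79 x [-11.5  15. ] y [-16.9 -13.  -12.8]
neg 32 134 x [-15.5  21.8] y [-16.5  -9.9  -4.1]
pos 2 167 x [-8.5 12.3] y [17.9 21.2 31.1]
pos 5 433 x [-16.6  19.2] y [13.2 16.6 30. ]
pos 8 938 x [-17.8  20.4] y [12.5 15.4 24.3]
pos 29 1269 x [-18.9  22.2] y [18.  45.2 49.8]
pos 32 3883 x [-18.6  22.5] y [-1.5 25.1 46. ]
```

Force has dropped to about 1 N, just the cover's weight, so the cover is free. Lifting clear.

>>> {"method": "apply_moves", "body": {
  "motion": [
    {"tx":0,"ty":-0.2,"tz":-0.2,"turn":0,"jaw":-0.4},
    {"tx":0,"ty":-0.4,"tz":-1,"turn":0,"jaw":-0.4},
    {"tx":0,"ty":-0.5,"tz":-2.5,"turn":0,"jaw":-0.4},
    {"tx":0,"ty":-0.5,"tz":-4.5,"turn":0,"jaw":-0.4},
    {"tx":0,"ty":-0.5,"tz":-7,"turn":0,"jaw":-0.4}
  ]
}}

```text
time_s: 8.22
position: [0.4805, 0.192, 0.2115]
tool_rot: [[-0.169, 0.985, -0.016], [0.986, 0.169, -0.003], [-0.001, -0.016, -1.0]]
ft_force: [0.8, -0.4, -1.0]
grip_width: 0.0363
```

```bash
python3 w.py .436 -.207 .22;python3 snap.py wrist w14; python3 pads.py pics/w14.npz | grep -E 'neg (5|8|11|14|17|20|23|26|29|32) |pos (2|5|8|29|32) '
```

```text
t 8.2167 [0.4805 0.192  0.2115] yaw 9.73 F [ 0.79 -0.43 -1.05] w 0.0363 q6 [ 9. 21. 83. -0. 78. -1.]
to [-38.58 -11.14  -0.64]
neg 5 164 x [-8.5 12.2] y [-33.9 -24.6 -20.5]
neg 8 155 x [-8.7 12.5] y [-33.7 -23.6 -20.6]
neg 11 137 x [-8.1 12.4] y [-33.2 -23.9 -20.6]
neg 14 629 x [-12.4  14.5] y [-28.9 -19.2 -16.8]
neg 17 155 x [-11.7  15.2] y [-26.2 -17.1 -16.4]
neg 20 96 x [-10.9  15. ] y [-21.1 -16.6 -16.3]
neg 23 90 x [-10.8  14.9] y [-20.6 -16.4 -16. ]
neg 26 74 x [-10.9  14.9] y [-20.6 -16.2 -15.9]
neg 29 80 x [-10.9  15.1] y [-20.4 -16.1 -15.8]
neg 32 75 x [-9.8 15.1] y [-20.  -15.9 -15.7]
pos 2 163 x [-8.4 12.1] y [15.5 19.2 29. ]
pos 5 176 x [-8.3 12.2] y [15.5 19.3 28.9]
pos 8 159 x [-8.9 12.3] y [15.4 19.  28.6]
pos 29 45 x [ 1.9 21.1] y [10.8 13.3 16.5]
pos 32 39 x [-17.2  21. ] y [10.9 13.2 17.2]
```

View pics/w14.png

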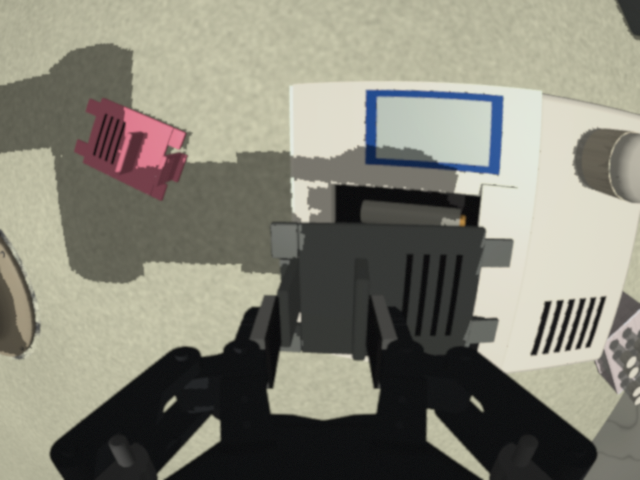

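The picture shows the cover held in the jaws, plate at about (390,290), with the bay open behind it. Now I'll carry it to the tray.

>>> {"method": "apply_moves", "body": {
  "motion": [
    {"tx":-1.5,"ty":-0.4,"tz":0,"turn":1,"jaw":-0.4},
    {"tx":-4,"ty":-1.2,"tz":0,"turn":3,"jaw":-0.4},
    {"tx":-7,"ty":-2.0,"tz":0,"turn":5,"jaw":-0.4},
    {"tx":-10,"ty":-2.9,"tz":0,"turn":7,"jaw":-0.4},
    {"tx":-13,"ty":-3.8,"tz":0,"turn":9,"jaw":-0.4}
  ]
}}

```text
time_s: 8.68
position: [0.4667, 0.0568, 0.2181]
tool_rot: [[-0.012, 1.0, -0.005], [1.0, 0.012, -0.002], [-0.002, -0.005, -1.0]]
ft_force: [1.0, -0.4, -0.9]
grip_width: 0.0363
```

```bash
python3 w.py .436 -.207 .21
```

```text
t 8.6833 [0.4667 0.0568 0.2181] yaw 0.69 F [ 0.99 -0.4  -0.9 ] w 0.0363 q6 [-7. 16. 89. -0. 76. -8.]
to [-26.34  -3.38   0.88]
```

>>> {"method": "apply_moves", "body": {
  "motion": [
    {"tx":-3,"ty":-0.4,"tz":0,"turn":2,"jaw":-0.4},
    {"tx":-6,"ty":-0.8,"tz":0,"turn":4,"jaw":-0.4},
    {"tx":-9,"ty":-1.2,"tz":0,"turn":7,"jaw":-0.4},
    {"tx":-12,"ty":-1.6,"tz":0,"turn":9,"jaw":-0.4},
    {"tx":-15,"ty":-2,"tz":0,"turn":11,"jaw":-0.4}
  ]
}}

```text
time_s: 9.1
position: [0.448, -0.0949, 0.2192]
tool_rot: [[0.181, 0.983, -0.004], [0.984, -0.181, -0.003], [-0.003, -0.004, -1.0]]
ft_force: [1.5, 0.9, -0.4]
grip_width: 0.0365
```

```bash
python3 w.py .436 -.207 .19
```

```text
t 9.1 [ 0.448  -0.0949  0.2192] yaw -10.42 F [ 1.46  0.92 -0.36] w 0.0365 q6 [-27.  14.  91.  -0.  75. -16.]
to [-11.23   0.86   2.96]
```

>>> {"method": "apply_moves", "body": {
  "motion": [
    {"tx":-3,"ty":0.2,"tz":0,"turn":2,"jaw":-0.4},
    {"tx":-6,"ty":0.5,"tz":0.5,"turn":4,"jaw":-0.4},
    {"tx":-9,"ty":0.7,"tz":1.5,"turn":6,"jaw":-0.4},
    {"tx":-11.2,"ty":0.9,"tz":3,"turn":6,"jaw":-0.4},
    {"tx":-11.2,"ty":0.9,"tz":3,"turn":6,"jaw":-0.4}
  ]
}}

```text
time_s: 9.52
position: [0.4355, -0.2097, 0.188]
tool_rot: [[0.286, 0.958, -0.006], [0.958, -0.286, -0.002], [-0.004, -0.006, -1.0]]
ft_force: [-0.4, 0.1, -1.1]
grip_width: 0.036
```

>>> {"method": "apply_moves", "body": {
  "motion": [
    {"tx":0,"ty":0,"tz":0,"turn":0,"jaw":-0.4},
    {"tx":0,"ty":0,"tz":0,"turn":0,"jaw":-0.4}
  ]
}}

```text
time_s: 9.68
position: [0.4354, -0.2096, 0.1884]
tool_rot: [[0.287, 0.958, -0.006], [0.958, -0.287, -0.002], [-0.004, -0.005, -1.0]]
ft_force: [-0.0, 0.1, -1.5]
grip_width: 0.0365
```

```bash
python3 w.py .436 -.207 .1;python3 snap.py wrist w15;python3 snap.py top t15;python3 pads.py pics/w15.npz | grep -E 'neg (5|8|11|14|17|20|23|26|29|32) |pos (2|5|8|29|32) '
python3 - <<'E'
from h import *
b=load('pics/t15.npz')
P=cloud(b);print('floor',[P[v,u].round(4) for u,v in((370,255),(420,270),(425,200))],'rim',P[287,434])
a=cv2.resize(b['im'][120:320,300:500,::-1],(500,500))
w=cv2.resize(load('pics/w15.npz')['im'][:,:,::-1],(800,600))
cv2.imwrite('pics/c15.png',w)
E
```

```text
t 9.6833 [ 0.4354 -0.2096  0.1884] yaw -16.66 F [-0.03  0.14 -1.49] w 0.0365 q6 [-40.  19.  90.  -0.  71. -23.]
to [0.3  0.03 8.83]
neg 5 144 x [-9.4 11.7] y [-32.1 -22.3 -18.9]
neg 8 411 x [-12.9  13.4] y [-29.6 -17.8 -15.3]
neg 11 378 x [-13.2  14.1] y [-24.4 -17.  -14.9]
neg 14 96 x [-10.2  14.2] y [-19.2 -15.  -14.6]
neg 17 88 x [-12.   14.2] y [-19.4 -14.7 -14.4]
neg 20 83 x [-12.   14.1] y [-18.6 -14.6 -14.2]
neg 23 89 x [-12.1  14.4] y [-18.4 -14.4 -14. ]
neg 26 74 x [-11.9  14.2] y [-18.6 -14.2 -13.8]
neg 29 73 x [-12.1  14.1] y [-18.  -13.9 -13.6]
neg 32 85 x [-13.9  21. ] y [-18.  -13.7  -4.7]
pos 2 165 x [-9.2 11.6] y [17.  20.4 30.4]
pos 5 249 x [-16.5  18.2] y [12.5 17.2 29.9]
pos 8 1127 x [-18.5  19.3] y [11.7 14.6 25.9]
pos 29 829 x [-19.5  21.8] y [14.5 45.8 49.8]
pos 32 3924 x [-18.6  22.5] y [ 1.  30.8 49.2]
floor [array([ 0.44  , -0.1389,  0.008 ]), array([ 0.3556, -0.1369,  0.5217]), array([ 0.4663, -0.1602,  0.4784])] rim [ 0.33171146 -0.15660242  0.51686986]
```

View pics/c15.png

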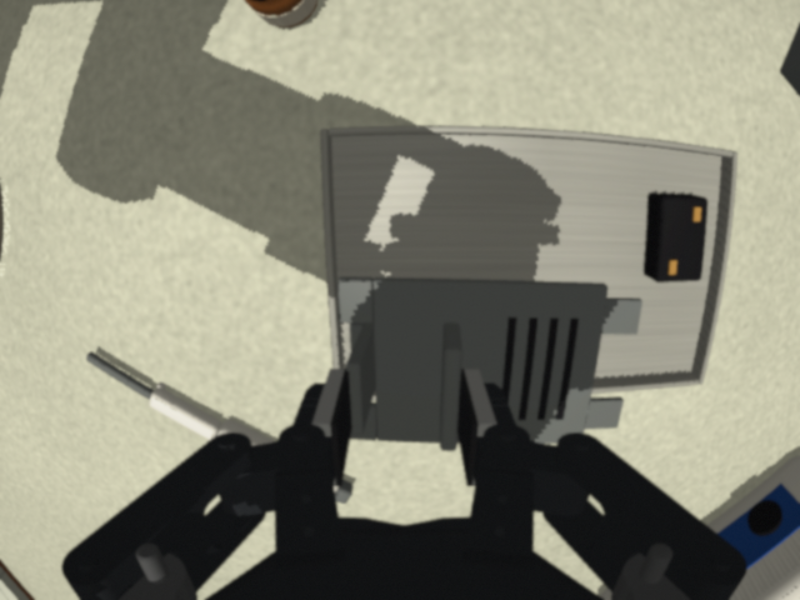

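Run:
```python
from h import *
from rig import telemetry
o=telemetry.observe()
b=load('pics/w15.npz');P=cloud(b,True);K=b['d']>.03
c=np.array([[323,129],[737,152],[701,382]])/1.25
print('tray corners rim',plane(b,c,.022,True).round(4), 'depth at', [P[int(v),int(u)].round(4) for u,v in c])
X=plane(b,c,.022,True);cen=(X[0]+X[2])/2;d=X[1]-X[0];print('centre',cen.round(4),'L',np.linalg.norm(d),'W',np.linalg.norm(X[2]-X[1]),'yaw',np.degrees(np.arctan2(d[1],d[0])))
print('floor z',np.median(P[190:220,500:510,2]),'bench',np.median(P[440:460,180:200,2]))
# plate fit
Q=P[235:330,385:400].reshape(-1,3); Q=np.r_[Q,P[232:245,320:480].reshape(-1,3)]
m=abs(Q[:,2]-np.median(Q[:,2]))<.01
for _ in range(4):
    co,*_=np.linalg.lstsq(np.c_[Q[m][:,:2],np.ones(m.sum())],Q[m][:,2],rcond=None);r=Q[:,2]-np.c_[Q[:,:2],np.ones(len(Q))]@co;m=abs(r)<.002
y=o['tool_rot'][:2,1];x=o['tool_rot'][:2,0];print('plate tilt deg along toolY',np.degrees(co[:2]@y),'along toolX',np.degrees(co[:2]@x),m.sum())
zc=lambda xy: np.r_[xy,1]@co
g=o['position'][:2];print('plate z under TCP',zc(g),'at +.077',zc(g+.077*y),'at -.03',zc(g-.03*y))
```

```text
tray corners rim [[ 0.4137 -0.1021  0.022 ]
 [ 0.6982 -0.1834  0.022 ]
 [ 0.6454 -0.3623  0.022 ]] depth at [array([ 0.4132, -0.1017,  0.0207]), array([ 0.7172, -0.1869, -0.0019]), array([ 0.6444, -0.3613,  0.0218])]
centre [ 0.5295 -0.2322  0.022 ] L 0.29598188051339286 W 0.18647800800623207 yaw -15.957926193613094
floor z 0.004563073091364028 bench -0.0006826538817871763
plate tilt deg along toolY 3.8026167256106027 along toolX 0.01388378667751533 3141
plate z under TCP 0.15290369234035311 at +.077 0.15801404235845803 at -.03 0.15091264687875378
```

Tray centre agrees from two views, (0.527,-0.234) and (0.529,-0.232), with the floor at about 5 mm. The cover hangs 3.8° tab-end low, so I'll lower it until the hook touches and then press lightly to level it.

>>> {"method": "apply_moves", "body": {
  "motion": [
    {"tx":0.3,"ty":0.15,"tz":2,"turn":0,"jaw":-0.4},
    {"tx":0.3,"ty":0.15,"tz":5,"turn":0,"jaw":-0.4},
    {"tx":0.3,"ty":0.15,"tz":8,"turn":0,"jaw":-0.4},
    {"tx":0.3,"ty":0.15,"tz":10.5,"turn":0,"jaw":-0.4},
    {"tx":0.3,"ty":0.15,"tz":11.5,"turn":0,"jaw":-0.4}
  ]
}}

```text
time_s: 10.2
position: [0.4367, -0.2052, 0.0715]
tool_rot: [[0.284, 0.959, -0.008], [0.959, -0.284, -0.0], [-0.003, -0.008, -1.0]]
ft_force: [0.5, 0.8, -1.2]
grip_width: 0.0364
```

>>> {"method": "apply_moves", "body": {
  "motion": [
    {"tx":0,"ty":0,"tz":0,"turn":0,"jaw":-0.4},
    {"tx":0,"ty":0,"tz":0,"turn":0,"jaw":-0.4}
  ],
  "squeeze": 22
}}

```text
time_s: 10.37
position: [0.4369, -0.2045, 0.0717]
tool_rot: [[0.283, 0.959, -0.009], [0.959, -0.283, 0.0], [-0.002, -0.008, -1.0]]
ft_force: [0.1, 0.3, -1.3]
grip_width: 0.0363
```

```bash
python3 w.py .4377 -.2068 .0575
```

```text
t 10.3667 [ 0.4369 -0.2045  0.0717] yaw -16.43 F [ 0.11  0.3  -1.28] w 0.0363 q6 [-39.  28.  99.  -0.  54. -22.]
to [-0.2   0.16  1.42]
```

>>> {"method": "apply_moves", "body": {
  "motion": [
    {"tx":-0.2,"ty":0.1,"tz":0.5,"turn":0,"jaw":-0.4},
    {"tx":-0.2,"ty":0.1,"tz":0.9,"turn":0,"jaw":-0.4},
    {"tx":-0.2,"ty":0.1,"tz":1.1,"turn":0,"jaw":-0.4},
    {"tx":-0.2,"ty":0.1,"tz":1.25,"turn":0,"jaw":-0.4},
    {"tx":-0.2,"ty":0.1,"tz":1.3,"turn":0,"jaw":-0.4}
  ]
}}

```text
time_s: 10.78
position: [0.4372, -0.2067, 0.0587]
tool_rot: [[0.283, 0.959, -0.009], [0.959, -0.283, 0.0], [-0.002, -0.008, -1.0]]
ft_force: [-0.3, 0.1, -0.1]
grip_width: 0.0359
```

>>> {"method": "apply_moves", "body": {
  "motion": [
    {"tx":0,"ty":0,"tz":0.05,"turn":0,"jaw":-0.4},
    {"tx":0,"ty":0,"tz":0.1,"turn":0,"jaw":-0.4},
    {"tx":0,"ty":0,"tz":0.15,"turn":0,"jaw":-0.4},
    {"tx":0,"ty":0,"tz":0.2,"turn":0,"jaw":-0.4},
    {"tx":0,"ty":0,"tz":0.2,"turn":0,"jaw":-0.4}
  ]
}}

```text
time_s: 11.2
position: [0.4372, -0.2067, 0.0566]
tool_rot: [[0.283, 0.959, -0.009], [0.959, -0.283, 0.0], [-0.002, -0.008, -1.0]]
ft_force: [0.4, 0.2, -1.0]
grip_width: 0.0364
```

Not yet in contact. Continuing in small steps.

>>> {"method": "apply_moves", "body": {
  "motion": [
    {"tx":0,"ty":0,"tz":0.05,"turn":0,"jaw":-0.4},
    {"tx":0,"ty":0,"tz":0.1,"turn":0,"jaw":-0.4},
    {"tx":0,"ty":0,"tz":0.15,"turn":0,"jaw":-0.4},
    {"tx":0,"ty":0,"tz":0.15,"turn":0,"jaw":-0.4}
  ]
}}

```text
time_s: 11.53
position: [0.4371, -0.2067, 0.055]
tool_rot: [[0.283, 0.959, -0.009], [0.959, -0.283, 0.0], [-0.002, -0.008, -1.0]]
ft_force: [-0.7, -0.4, -0.7]
grip_width: 0.0364
```

>>> {"method": "apply_moves", "body": {
  "motion": [
    {"tx":0,"ty":0,"tz":0.05,"turn":0,"jaw":-0.4},
    {"tx":0,"ty":0,"tz":0.1,"turn":0,"jaw":-0.4},
    {"tx":0,"ty":0,"tz":0.1,"turn":0,"jaw":-0.4}
  ]
}}

```text
time_s: 11.78
position: [0.4372, -0.2068, 0.0546]
tool_rot: [[0.283, 0.959, -0.008], [0.959, -0.283, -0.0], [-0.003, -0.008, -1.0]]
ft_force: [-0.5, 0.6, 5.7]
grip_width: 0.0366
```

>>> {"method": "apply_moves", "body": {
  "motion": [
    {"tx":0,"ty":0,"tz":0.05,"turn":0,"jaw":-0.4},
    {"tx":0,"ty":0,"tz":0.1,"turn":0,"jaw":-0.4},
    {"tx":0,"ty":0,"tz":0.1,"turn":0,"jaw":-0.4}
  ]
}}

```text
time_s: 12.03
position: [0.4373, -0.2068, 0.0545]
tool_rot: [[0.283, 0.959, -0.008], [0.959, -0.283, -0.001], [-0.003, -0.007, -1.0]]
ft_force: [-2.3, 1.1, 12.4]
grip_width: 0.0363
```

```bash
cat > tilt.py <<'E'
import sys
from h import *
from rig import telemetry
o=telemetry.observe();b=load(sys.argv[1]);P=cloud(b,True)
Q=P[235:330,385:400].reshape(-1,3); Q=np.r_[Q,P[232:245,320:480].reshape(-1,3)]
m=abs(Q[:,2]-np.median(Q[:,2]))<.01
for _ in range(4):
    co,*_=np.linalg.lstsq(np.c_[Q[m][:,:2],np.ones(m.sum())],Q[m][:,2],rcond=None);r=Q[:,2]-np.c_[Q[:,:2],np.ones(len(Q))]@co;m=abs(r)<.002
y=o['tool_rot'][:2,1];x=o['tool_rot'][:2,0];g=o['position'][:2];print('tilt Y',np.degrees(co[:2]@y),'X',np.degrees(co[:2]@x),m.sum(),'z',np.r_[g,1]@co,np.r_[g+.077*y,1]@co)
E
python3 w.py; python3 snap.py wrist w16; python3 tilt.py pics/w16.npz
```

```text
t 12.0333 [ 0.4373 -0.2068  0.0545] yaw -16.41 F [-2.32  1.08 12.38] w 0.0363 q6 [-39.  30. 100.  -0.  51. -23.]
tilt Y 3.3556337305412676 X 0.26840330543623303 3136 z 0.019099074365717315 0.02360872236156456
```

>>> {"method": "apply_moves", "body": {
  "motion": [
    {"tx":0,"ty":0,"tz":-0.08,"turn":0,"jaw":-0.4},
    {"tx":0,"ty":0,"tz":-0.08,"turn":0,"jaw":-0.12},
    {"tx":0,"ty":0,"tz":-0.08,"turn":0,"jaw":-0.1},
    {"tx":0,"ty":0,"tz":-0.08,"turn":0,"jaw":-0.08},
    {"tx":0,"ty":0,"tz":-0.08,"turn":0,"jaw":-0.06}
  ],
  "squeeze": 20
}}

```text
time_s: 12.5
position: [0.4372, -0.2068, 0.0551]
tool_rot: [[0.283, 0.959, -0.008], [0.959, -0.283, -0.001], [-0.003, -0.008, -1.0]]
ft_force: [1.0, 0.1, -0.1]
grip_width: 0.0405
```

```bash
python3 w.py; python3 snap.py wrist w17; python3 tilt.py pics/w17.npz
```

```text
t 12.5 [ 0.4372 -0.2068  0.0551] yaw -16.42 F [ 1.03  0.07 -0.07] w 0.0405 q6 [-39.  30. 100.  -0.  51. -23.]
tilt Y 2.7271777576772234 X -0.08705123727981241 3085 z 0.020533664494488315 0.024198728293702332
```

>>> {"method": "apply_moves", "body": {
  "motion": [
    {"tx":0,"ty":0,"tz":0,"turn":0,"jaw":-0.03},
    {"tx":0,"ty":0,"tz":0,"turn":0,"jaw":0.0},
    {"tx":0,"ty":0,"tz":0,"turn":0,"jaw":0.04},
    {"tx":0,"ty":0,"tz":0,"turn":0,"jaw":0.08},
    {"tx":0,"ty":0,"tz":0,"turn":0,"jaw":0.12}
  ]
}}

```text
time_s: 12.97
position: [0.4373, -0.2068, 0.0552]
tool_rot: [[0.283, 0.959, -0.008], [0.959, -0.283, -0.001], [-0.003, -0.007, -1.0]]
ft_force: [-0.1, -0.7, 0.2]
grip_width: 0.0476
```

```bash
python3 w.py; python3 snap.py wrist w18; python3 tilt.py pics/w18.npz
python3 - <<'E'
from h import *
b=load('pics/w18.npz');P=cloud(b,True)
Q=np.r_[P[0:60,100:600:3].reshape(-1,3),P[0:400:3,600:640:3].reshape(-1,3)];m=abs(Q[:,2])<.02
for _ in range(5):
    co,*_=np.linalg.lstsq(np.c_[Q[m][:,:2],np.ones(m.sum())],Q[m][:,2],rcond=None);m=abs(Q[:,2]-np.c_[Q[:,:2],np.ones(len(Q))]@co)<.003
print('bench tilt',np.degrees(co[:2]),m.sum(),co)
E
```

```text
t 12.9667 [ 0.4373 -0.2068  0.0552] yaw -16.42 F [-0.05 -0.66  0.25] w 0.0476 q6 [-39.  30. 100.  -0.  51. -23.]
tilt Y 0.016240114619611005 X 0.09604064878926753 3004 z 0.01853996159397779 0.01856178674124583
bench tilt [-0.30070262 -1.42052068] 11118 [-0.00524825 -0.02479276  0.00023621]
```

The cover now lies level (tilt 0.0°, top face at 18.5 mm against 19 expected). Opening and retreating straight up.

>>> {"method": "apply_moves", "body": {
  "motion": [
    {"tx":0,"ty":0,"tz":0,"turn":0,"jaw":0.2},
    {"tx":0,"ty":0,"tz":0,"turn":0,"jaw":0.35},
    {"tx":0,"ty":0,"tz":0,"turn":0,"jaw":0.5},
    {"tx":0,"ty":0,"tz":0,"turn":0,"jaw":0.6},
    {"tx":0,"ty":0,"tz":0,"turn":0,"jaw":0.6}
  ]
}}

```text
time_s: 13.43
position: [0.4373, -0.2068, 0.0552]
tool_rot: [[0.283, 0.959, -0.008], [0.959, -0.283, -0.001], [-0.003, -0.007, -1.0]]
ft_force: [-0.1, -0.5, -0.8]
grip_width: 0.0683
```

>>> {"method": "apply_moves", "body": {
  "motion": [
    {"tx":0,"ty":0,"tz":-0.5,"turn":0,"jaw":0.6},
    {"tx":0,"ty":0,"tz":-1.5,"turn":0,"jaw":0.6},
    {"tx":0,"ty":0,"tz":-4,"turn":0,"jaw":0.6},
    {"tx":0,"ty":0,"tz":-7,"turn":0,"jaw":0.6},
    {"tx":0,"ty":0,"tz":-10,"turn":0,"jaw":0.6}
  ]
}}

```text
time_s: 13.85
position: [0.4378, -0.2065, 0.1565]
tool_rot: [[0.283, 0.959, -0.009], [0.959, -0.283, -0.0], [-0.003, -0.008, -1.0]]
ft_force: [0.6, -1.4, -0.2]
grip_width: 0.0679
```

>>> {"method": "apply_moves", "body": {
  "motion": [
    {"tx":3,"ty":-3,"tz":-3,"turn":0,"jaw":0.6},
    {"tx":6,"ty":-6,"tz":-6,"turn":0,"jaw":0.6},
    {"tx":9,"ty":-9,"tz":-6,"turn":0,"jaw":0.6},
    {"tx":9,"ty":-9,"tz":-6,"turn":0,"jaw":0.6}
  ]
}}

```text
time_s: 14.18
position: [0.3755, -0.092, 0.2188]
tool_rot: [[0.282, 0.959, -0.007], [0.959, -0.282, -0.001], [-0.003, -0.006, -1.0]]
ft_force: [0.1, -0.3, 0.3]
grip_width: 0.0683
```

```bash
python3 w.py; for n in top scene; do python3 snap.py $n f_$n; done
python3 - <<'E'
from h import *
t=load('pics/f_top.npz');s=load('pics/f_scene.npz');t0=load('pics/top0.npz');P=cloud(t);P0=cloud(t0)
for n,(u,v) in dict(jar=(314,265),bottle=(176,147),pack=(407,175)).items(): print(n,P[v,u].round(4),P0[v,u].round(4))
a=cv2.resize(t['im'][100:320,130:490,::-1],(800,489),interpolation=cv2.INTER_CUBIC);cv2.imwrite('pics/f.png',a)
E
```

```text
t 14.1833 [ 0.3755 -0.092   0.2188] yaw -16.37 F [ 0.07 -0.3   0.31] w 0.0683 q6 [-31.   7. 100.  -0.  73. -15.]
jar [ 0.4115 -0.0033  0.0733] [ 0.4114 -0.0033  0.074 ]
bottle [0.6542 0.2861 0.1777] [0.6543 0.2862 0.1776]
pack [ 0.6293 -0.2322  0.0279] [ 0.6306 -0.2332  0.0231]
```

View pics/f.png

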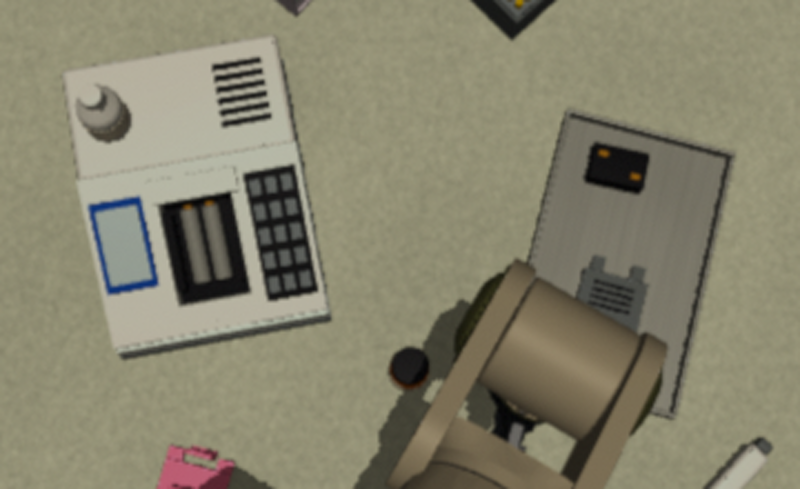

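The top view shows the bay open with the batteries visible, and the bottle, jar and pack where they were. The cover lies in the tray at crop (610,300), its tab end hidden by the arm, so I'll check that end in the scene view.

Run:
```python
from h import *
s=load('pics/f_scene.npz')
a=cv2.resize(s['im'][270:460,150:350,::-1],(632,600),interpolation=cv2.INTER_CUBIC);cv2.imwrite('pics/fs.png',a)
```

```text
(no output)
```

View pics/fs.png

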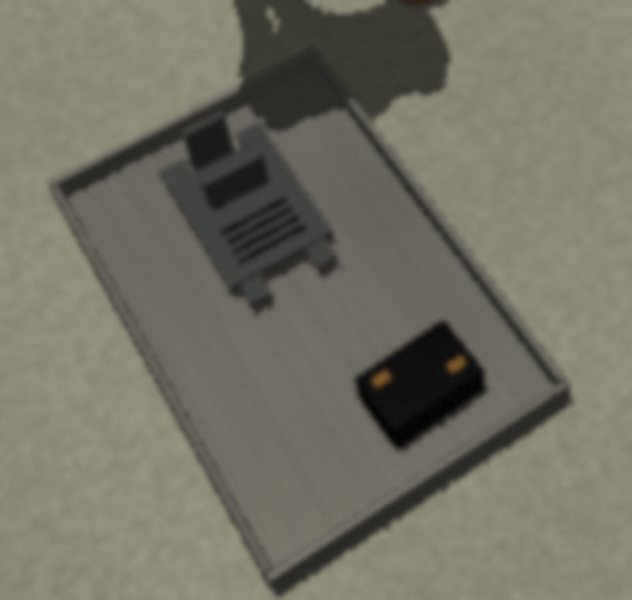

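The scene crop shows the cover flat and top side up on the tray floor. Tab and rib point up at (208,143) and (237,182), the tongues point towards the pack, and it is inside the walls. Handing in.

```bash
python3 -c "
from rig import close_job;print(close_job())"
```

```text
the job is handed in; nothing more can be done
None
```

I unsnapped the battery-bay cover and set it down in the empty half of the steel tray, then let go and handed the job in at about 14.3 s of the 48 s limit. No verdict is reported.

- **Removal:** I pressed the tab fully in (8 mm) and swung the tab end up with the tab held in. I then drew the tongues out by about 20 mm and lifted the cover free.
- **Forces:** While the cover came out, the wrist readings at the end of each move peaked at about 15 N. I pressed down with about 13 N to seat it in the tray.
- **Placing:** Depth at release put the cover level (0.0° tilt), with its top face at 18.5 mm against 19 mm expected. The scene view shows it top side up inside the tray walls. In the top view the arm hid the tab end, so that end was only checked in the scene view.
- **Bystanders:** The bottle and jar read the same as at the start, to within 1 mm. The pack looks unmoved in the pictures. Its depth point differed by 1 mm in plan and 5 mm in height, which I put down to noisy depth at that pixel.
- **Disagreements:** The cameras disagreed with each other by about 2 mm, so I corrected the grasp by measuring the cover directly against the finger pads. The pads slipped about 3 mm early in the swing, so I raised the squeeze from 20 to 35 N. The cover hung about 4° tab-end low while carried, and it settled level as I opened the jaws slowly.

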